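# Vent, load and close a sterilising box

### The arm

A 6-joint arm with a two-finger parallel gripper is mounted at the origin on a cart in front of the work surface, level with it; the furniture and walls round the work are solid. World frame = base frame: x ahead of the robot, y to its left, z up, the work surface at z = 0. Lengths are in mm, angles in rad, forces in N, time in s.
With the tool pointing down it reaches from about 350 to 875 mm from the base axis. Payload 4.2 kg.
Tool frame: the origin (TCP) lies at the very end of the fingers, on their centre line; the grasp point (between the pads) lies 19 mm behind it; z points along the fingers, y is the line along which they close (so a half turn about z gives the same grasp; the last joint's range is limited). The gripper opens to 85 mm and grips with 20 to 120 N. Pads are 22 mm wide; open, the fingers measure 114 mm over their backs; the gripper's body (76 mm by 85 mm) begins 54 mm behind the grasp point. The pads swing forward as they close: fully open they stand 13 mm farther back than shut.
Start: joints at [-1.012, 0.385, 0.008, 0, -1.194, -0.259], TCP at [184.596, -597.096, 196.012] pointing down, gripper open.
Joint ranges: [-3.14, 3.14], [-1.21, 2.06], [-1.07, 1.41], [-3.16, 2.05], [-2.99, -0.16], [-3.1, 3.1]. Speed limits (rad/s): [2.79, 2.79, 3.14, 3.14, 3.14, 3.14].

### API

Orientations are given as a unit quaternion [x, y, z, w].
In Python, from bench import arm gives the robot as it stands. The module is installed in compiled form; this text tells all that it offers.
- The arm moves only by the tool drive_tool, never from a script. Its argument "targets" is a list of rows, each a list of 5 numbers: the closure, from -1 (fully open) to 1 (shut), then the shift along the tool's x, y, z in mm, then the turn about the tool's z in degrees. In form: [[grip, tx, ty, tz, roll], ...]. A call has 1 to 12 rows; each row is the pose to reach, as a shift and turn from the pose commanded when the call began, along the tool's axes at that moment; what a row does not reach only later rows make up. A row lasts 1/10 s, in which the tool goes at most 50 mm and 8.59 degrees, less where a joint would pass 70% of its speed; a pose out of reach is approached as far as the arm can. A call with a gripper value outside its range is refused whole. The fingers move at their own pace and stop on an object; the grip force is fixed at half the most. Time passes only in rows, so rows that repeat a pose let the fingers close. It gives the time, the measured TCP pose, the force, the opening and the grip force at its end, in the units of the state.
- arm.read_state(): the state, without advancing time (a new reading comes with each control period).
- arm.get_image(name): name is "side" or "top"; returns the picture (400x640x3 uint8, blue, green, red); there is no depth.
- arm.camera_params(name): a dict with "fov_y" (degrees; the focal length in pixels is half the picture's height over the tangent of half this angle, whatever the lens; pixels are square), "cx", "cy" (the principal point, pixels), "rvec" (rotation vector, rad) and "tvec" (3), from world to camera coordinates, as OpenCV has them. Camera axes: x right, y down, z forward; pixel columns grow to the right and rows downward; lengths in mm; the calibration is good to about 2 mm. A picture is of the moment at which its call begins. camera_params takes no time and is no camera call.
- arm.job_done(): hands the job in; it is judged then, once.
The state is a dict: "clock": time; "joints": joint angles; "joint_vel": joint speeds; "joint_efforts": joint torques, N m; "position": TCP position; "ee_rot": TCP orientation; "contact_force": force on the tool from outside, world axes, zero at the start; "wrist_torque": the same for the moment, N m; "gripper_width": finger opening in mm; "grasp_force": force on a finger pad.
Only numpy, scipy, OpenCV 4.12 (cv2) and the standard library are available. Lean on these libraries where they do the work, as an engineer would, in place of code of your own. Each camera call takes 0.05 s, during which the arm holds its last target. There are 200 camera calls.

### The job

Get the steel sterilising box ready for the autoclave: unscrew the vent plug from the port in its left-hand end, draw it clear and lay it in the shallow tray, and put every loose tube lying on the bench to the right of the box into the box. When that is done shut the lid fully, and last of all swing the front clamp over until it lies flat on the shut lid. Leave the bottles where they stand.

Things in the scene. Friction and masses are not known exactly. Their poses are not given: they have to be found in the camera images.
- steri_box: Open steel box, fixed to the bench, outside 165 (x) x 236 (y) x 90 mm high, walls 4 mm, inner floor 30 mm above the bench (inside 157 x 228 x 60 mm). Origin: centre of its underside on the bench; x points to its back (hinge side, away from the robot), y along its length to its left end with the port, z up.
- port (a point): Centre of the mouth of the threaded port: a round boss, 44 mm in diameter, that stands 38 mm out of the box's left end, 55 mm above the bench. The plug comes out along the box's +y; the bore is about 26 mm in diameter and 38 mm deep. Same axes as the box.
- plug: Vent plug with a grey four-armed cross handle and brass thread, about 120 g. Its axis is its own y, pointing out of the port. Origin: on the axis, on the inner face of its 38 mm flange, so it lies at point port while fully screwed in; its axes are then those of the box. Right-hand thread, 8 mm a turn: unscrews counter-clockwise seen from outside, so the top arm goes to the box's +x, away from the robot.
- plug_handle (a point): Centre of the cross handle, on the plug's axis 24 mm out from its origin. Four round arms, 11 mm thick, along the plug's +-x and +-z, reach 36 mm from the axis to ball ends 14 mm thick; one points up at the start. Turns easily: grip the upper arm and turn it, or push it along its arc with a closed finger (a level push on an arm that leans at you jams by friction). Hub 22 mm thick, 33 mm long.
- plug_shaft (a point): Middle of the plug's threaded shaft, on its axis 18 mm in from its origin. The shaft is 25 mm thick and 36 mm long. Turning drives the plug outward; the thread lets go after about 1.2 turns, some 9 mm out; then it still sits in the bore and must be drawn straight out, some 30 mm more.
- tray: Shallow aluminium tray, fixed, 170 (x) x 150 (y) mm outside, walls 3 mm thick and 26 mm high, floor 3 mm thick. Origin: centre of its underside on the bench.
- tube_a: Capped test tube, 20 mm thick, 193 mm long, about 30 g, lying on the bench to the right of the box, long axis along its own y; it does not roll freely. Origin: on its underside, under its middle; z up as it lies at the start. May be absent.
- tube_b: Another tube just like it; may be absent.
- tube_c: Another tube just like it; may be absent.
- lid (a joint): Lid hinge, rad: 0 shut, starts open at 1.7 to 1.85 (a little past upright). Stiff hinge: the lid stays where it is left and takes about 4 N at its edge to move. Not sprung.
- lid_hinge (a point): Middle of the lid's hinge line at the top of the box's back wall, 90 mm above the bench; the line runs along the box's y. The lid is a plate 7 mm thick, 165 mm from hinge to free edge, 242 mm long; its inner face lies in a plane through the hinge line.
- lid_edge (a point): Middle of the lid's free edge, on its outer face.
- clamp (a joint): Clamp lever, rad: 0 open, leaning 50 degrees from upright towards the robot, starts at 0 to 0.25; it swings up and over about the box's y, along its arc, to 2.44 = flat on the shut lid. Stays where it is left; about 2 N at its tip moves it.
- clamp_pivot (a point): Pivot of the clamp lever, in front of the box's front wall, 108 mm above the bench. The lever is a round bar 12 mm thick and 62 mm long with a 47 mm long, 15 mm thick cross grip (along y) at its tip.
- clamp_tip (a point): Centre of the cross grip at the tip of the clamp lever.
- wash_bottle: Bystander: wash bottle, 85 x 58 x 151 mm; origin at the centre of its base.
- reagent_bottle: Bystander: white bottle with screw cap, 47 mm wide, 100 mm high; origin at the centre of its base.

How it is judged:
By the outcome, as a careful person would: the job done as asked, in the order asked, and still so for the second after the job is handed in, with the robot touching nothing.
Of tube_a, tube_b, tube_c only 2 to 3 are there at a start; the rules pass over those that are not, and their reading is None.
At some moment in a run one of tube_a, tube_b, tube_c may be knocked a few centimetres aside while the robot is not near it.
Once in a run the grip may slacken for a moment while it holds something.
It also fails if it takes over 210 s, if anything falls off the work surface, if the arm or the gripper's body presses on something with over 40 N, if the wrist force passes 120 N, or if a joint passes its speed limit or range.

## Working session

There is one attempt and no reset: what is moved stays moved. The work goes in short steps, Python scripts to look and compute and a tool call to move; the robot and the scene stay as the last step left them, time stands still between calls to the robot, and variables do not carry over. Pictures are saved under pics/ and viewed, at most 14 in all, crops included, and the job is handed in when it is done.

Besides the shell and the picture viewer there is one more tool, called after "Request:" as name(argument=value, ...), one argument or row to a line, values as JSON. drive_tool: Moves the arm, as the interface text tells. Its arguments: {"type":"object","properties":{"targets":{"type":"array","items":{"type":"array","items":{"type":"number"}}}},"required":["targets"]}

```bash
mkdir -p pics
python3 - <<'E'
from bench import arm
import cv2
s=arm.read_state(); print({k:s[k] for k in('clock','position','ee_rot','gripper_width')})
for n in('side','top'):
    print(n,arm.camera_params(n)); cv2.imwrite(f'pics/{n}0.png',arm.get_image(n))
E
```

```text
{'clock': 0.0, 'position': array([ 184.38858766, -596.49061548,  194.9113155 ]), 'ee_rot': array([-1.49235987e-01,  9.88801003e-01,  1.07323933e-03, -2.09592341e-04]), 'gripper_width': 85.5066456741862}
side {'fov_y': 51.56614252802153, 'cx': 323.15878020446155, 'cy': 202.75729903497037, 'rvec': array([ 0.21365187, -2.59877103,  1.63646691]), 'tvec': array([ 566.91992546,   81.76824009, 1425.15045987])}
top {'fov_y': 44.97119025781846, 'cx': 312.68977984779434, 'cy': 197.34843763087198, 'rvec': array([ 1.6822991 , -2.44699899,  0.33962521]), 'tvec': array([ 302.33502057,  493.02942631, 1429.04655017])}
```

View pics/side0.png

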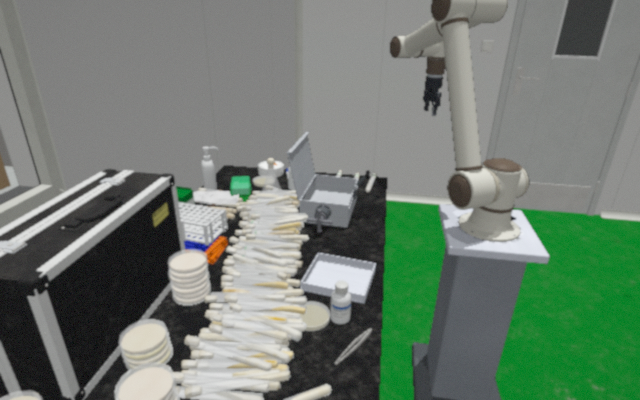

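View pics/top0.png

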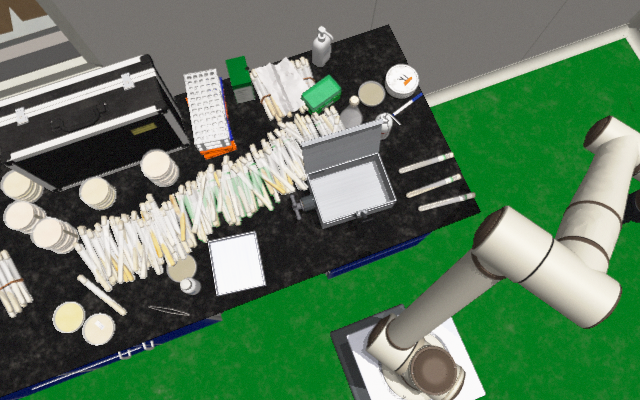

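The top view shows the box around (350,190), its lid open towards the back, and the plug at its left end near (303,205). There are three tubes at (427,162), (434,186) and (446,202), and the tray is at (237,263).

Run:
```python
import cv2
t=cv2.imread('pics/top0.png'); s=cv2.imread('pics/side0.png')
cv2.imwrite('pics/t1.png',cv2.resize(t[120:240,280:480],None,fx=4,fy=4,interpolation=cv2.INTER_CUBIC))
cv2.imwrite('pics/s1.png',cv2.resize(s[125:305,270:400],None,fx=3.3,fy=3.3,interpolation=cv2.INTER_CUBIC))
```

```text
(no output)
```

View pics/t1.png

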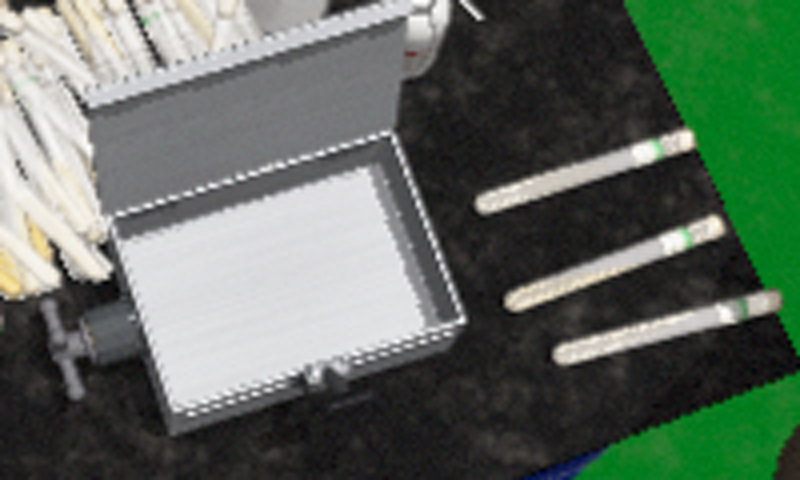

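View pics/s1.png

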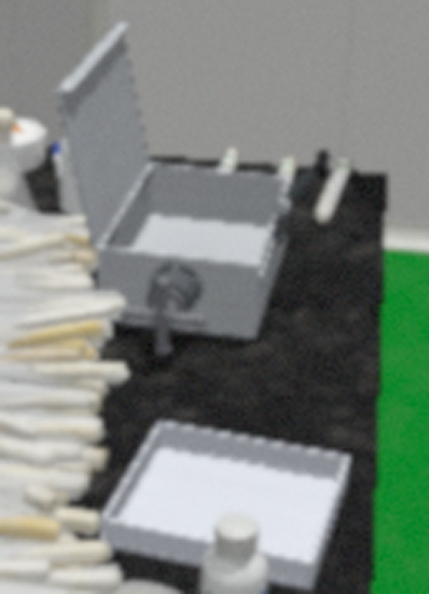

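The crops show the rim corners at top-crop (172,415), (463,322), (393,132) and (108,215). The plug cross is at about (65,350). The tubes run (480,205)-(692,138), (509,302)-(722,224) and (557,354)-(778,298).

```bash
cat > h.py <<'E'
import numpy as np, cv2
from bench import arm
from scipy.optimize import least_squares
from scipy.spatial.transform import Rotation as R
def cam(n):
    p=arm.camera_params(n); f=200/np.tan(np.radians(p['fov_y']/2))
    return R.from_rotvec(p['rvec']).as_matrix(),np.array(p['tvec']),f,p['cx'],p['cy']
def proj(n,P):
    Rm,t,f,cx,cy=cam(n); c=np.atleast_2d(P)@Rm.T+t
    return np.c_[cx+f*c[:,0]/c[:,2],cy+f*c[:,1]/c[:,2]]
def ray(n,uv,z):
    Rm,t,f,cx,cy=cam(n); o=-Rm.T@t
    d=np.c_[(np.atleast_2d(uv)-[cx,cy])/f,np.ones(len(np.atleast_2d(uv)))]@Rm
    return o+d*((z-o[2])/d[:,2])[:,None]
def tc(p): return (np.array(p,float)+.5)/4-.5+[280,120]
def sc(p): return (np.array(p,float)+.5)/3.3-.5+[270,125]
def pose(q,P):
    return R.from_euler('z',q[2]).apply(P)+[q[0],q[1],0]
def cart(b,P): return pose(b,np.atleast_2d(P).astype(float))
E
python3 - <<'E'
from h import *
C=np.array([[-82.5,118,90],[-82.5,-118,90],[82.5,-118,90],[82.5,118,90]])
T=tc([[172,415],[463,322],[393,132],[108,215]]); S=sc([[268,262],[288,178],[150,165],[100,245]])
g0=ray('top',T,90).mean(0); print('cams',[-cam(n)[0].T@cam(n)[1] for n in('top','side')])
f=lambda q:np.r_[proj('top',pose(q,C))-T,proj('side',pose(q,C))-S].ravel()
r=min((least_squares(f,[g0[0],g0[1],a]) for a in(0,.5,-.5)),key=lambda r:r.cost); b=r.x
print('box',b,np.degrees(b[2]));print(r.fun.reshape(-1,2).round(1).tolist())
# tray
K=np.array([[-85,75,26],[-85,-75,26],[85,-75,26],[85,75,26]])
Tt=np.array([[214,296],[266,288],[257,233],[208,241]]);St=sc([[315,585],[350,455],[158,420],[103,515]])
f=lambda q:np.r_[proj('top',pose(q,K))-Tt,proj('side',pose(q,K))-St].ravel()
g=ray('top',Tt,26).mean(0);r=least_squares(f,[g[0],g[1],b[2]]);print('tray',r.x,np.degrees(r.x[2]));print(r.fun.reshape(-1,2).round(1).tolist())
for n,e in dict(A=[(480,205),(692,138)],B=[(509,302),(722,224)],C=[(557,354),(778,298)]).items():
    w=ray('top',tc(e),10); d=w[0]-w[1]; print(n,w.round(0).tolist(),np.linalg.norm(d).round(),w.mean(0).round(1),'ang',np.degrees(np.arctan2(d[1],d[0])).round(1))
# lid angle
for a in(1.7,1.75,1.8,1.85):
    e=np.array([[82.5-165*np.cos(a)+7*np.sin(a)*1, y,90+165*np.sin(a)+7*np.cos(a)] for y in(121,-121)])
    print(a,proj('top',pose(b,e)).round(1).tolist(),proj('side',pose(b,e)).round(1).tolist())
print('meas',tc([[85,100],[408,10]]).tolist(),sc([[60,92],[125,25]]).tolist())
for xo in(-90,-95,-100):
  for q in(0,.25):
    a=np.radians(50)-q; tip=[xo-62*np.sin(a),0,108+62*np.cos(a)]
    print('clamp',xo,q,proj('top',pose(b,[tip]))*4-[1120,480],(proj('side',pose(b,[tip]))-[270,125])*3.3)
print('handle',(proj('top',pose(b,[[0,180,55]]))-[280,120])*4,pose(b,[[0,180,55]]))
E
```

```text
cams [array([ 191.85610124,  254.41331515, 1508.35129327]), array([ 386.28984298, 1322.06787542,  679.74610719])]
box [ 5.50902383e+02 -1.33775582e+01 -4.90396100e-02] -2.8097626808849063
[[0.5, 0.5], [1.2, 0.1], [-0.1, -0.6], [-0.5, 0.9], [-2.0, 0.9], [0.9, -0.3], [-0.1, -0.4], [-0.2, 0.9]]
tray [ 4.66708217e+02  3.98348106e+02 -1.82512577e-01] -10.457200351690254
[[0.8, 0.0], [-2.0, -1.2], [-1.5, -0.4], [-0.3, 0.2], [-0.9, -5.5], [1.5, 1.8], [2.4, 0.7], [-0.2, 1.0]]
A [[566.0, -198.0, 10.0], [557.0, -386.0, 10.0]] 188.0 [ 561.3 -291.9   10. ] ang 87.2
B [[482.0, -187.0, 10.0], [480.0, -376.0, 10.0]] 189.0 [ 481.  -281.4   10. ] ang 89.5
C [[429.0, -205.0, 10.0], [407.0, -391.0, 10.0]] 187.0 [ 417.9 -298.    10. ] ang 83.5
1.7 [[301.4, 146.9], [382.9, 122.0]] [[290.6, 152.7], [308.3, 132.1]]
1.75 [[300.5, 144.6], [381.9, 119.7]] [[288.1, 153.0], [306.1, 132.3]]
1.8 [[299.6, 142.3], [380.8, 117.6]] [[285.7, 153.4], [304.0, 132.7]]
1.85 [[298.8, 140.1], [379.7, 115.5]] [[283.3, 153.9], [301.9, 133.2]]
meas [[300.875, 144.625], [381.625, 122.125]] [[287.8333333333333, 152.53030303030303], [307.530303030303, 132.22727272727272]]
clamp -90 0 [[353.94163377 419.04112256]] [[331.52862513 171.10602782]]
clamp -90 0.25 [[350.20095071 401.16188525]] [[321.31426106 160.67486502]]
clamp -95 0 [[356.31783564 425.50112697]] [[336.34084575 171.55701705]]
clamp -95 0.25 [[352.58608098 407.63901877]] [[326.12924655 161.12040956]]
clamp -100 0 [[358.6984223  431.97305201]] [[341.15885358 172.00854865]]
clamp -100 0.25 [[354.9756355  414.12816692]] [[330.9500333  161.56649092]]
handle [[ 61.8541762 350.9675684]] [[559.72597495 166.4060457   55.        ]]
```

```bash
cat >> h.py <<'E'
B=np.array([550.9,-13.4,-0.049])
def state():
    s=arm.read_state(); Rm=R.from_quat(s['ee_rot']).as_matrix(); p=np.array(s['position'])
    return s,p,Rm,np.degrees(np.arctan2(Rm[1,1],Rm[0,1]))
def go(P,head=None):
    "tool-frame shift to world point P, roll to heading (deg) of tool y"
    s,p,Rm,h=state(); d=Rm.T@(np.array(P)-p)
    print('t=%.1f'%s['clock'],'pos',p.round(1),'head %.1f'%h,'w %.1f F'%s['gripper_width'],np.round(s['contact_force'],1),'-> shift',d.round(1),'roll',None if head is None else round((h-head+180)%360-180,1))
def inbox(P=None):
    s,p,Rm,h=state(); return R.from_euler('z',-B[2]).apply(p-[B[0],B[1],0])
E
python3 - <<'E'
from h import *
go(cart(B,[-25,180,200])[0],87.2)
E
```

```text
t=0.1 pos [ 184.4 -596.5  195. ] head 107.2 w 85.7 F [-0.5 -0.2  0.7] -> shift [-560.3  626.7   -3.8] roll 20.0
```

Request:
drive_tool(
  targets=[
    [1,-370,410,0,0],
    [1,-370,410,0,0],
    [1,-370,410,0,0],
    [1,-370,410,0,0],
    [1,-370,410,0,0],
    [1,-370,410,0,0],
    [1,-370,410,0,0],
    [1,-370,410,0,0],
    [1,-370,410,0,0],
    [1,-370,410,0,0],
    [1,-370,410,0,0],
    [1,-370,410,0,0],
  ],
)

```text
clock: 1.3
position: [418.9, -92.1, 196.0]
ee_rot: [-0.153, 0.988, 0.0, 0.001]
contact_force: [0.1, -0.4, 0.2]
gripper_width: 0.4
grasp_force: 0.0
```

Request:
drive_tool(
  targets=[
    [1,-190,217,0,20],
    [1,-190,217,0,20],
    [1,-190,217,0,20],
    [1,-190,217,0,20],
    [1,-190,217,0,20],
    [1,-190,217,0,20],
    [1,-190,217,0,20],
    [1,-190,217,0,20],
  ],
)

```text
clock: 2.1
position: [534.1, 167.6, 194.8]
ee_rot: [0.024, 1.0, -0.001, -0.001]
contact_force: [0.0, -0.1, -0.1]
gripper_width: -0.0
grasp_force: 0.0
```

Run:
```python
from h import *
go(cart(B,[-27,180,82])[0],87.2); print(inbox())
import math
for th in range(0,95,10):
    r=27+4*th/80;t=math.radians(th);print(th,round(r*math.sin(t)-5.5*math.cos(t)-11,1),round(55+r*math.cos(t)+5.5*math.sin(t),1))
```

```text
t=2.1 pos [534.1 167.6 194.8] head 87.2 w -0.0 F [ 0.  -0.1 -0.1] -> shift [  1.1   0.2 112.8] roll 0.0
[-25.62000446 179.93386053 194.80290792]
0 -16.5 82.0
10 -11.6 83.0
20 -6.6 83.2
30 -1.5 82.4
40 3.4 80.8
50 8.1 78.2
60 12.2 74.8
70 15.8 70.6
80 18.6 65.8
90 20.5 60.5
```

Request:
drive_tool(
  targets=[
    [1,0,0,50,0],
    [1,0,0,100,0],
    [1,1,0,113,0],
    [1,1,0,113,0],
  ],
)

```text
clock: 2.5
position: [531.0, 164.5, 80.4]
ee_rot: [0.026, 1.0, -0.002, -0.003]
contact_force: [-0.2, -0.5, 0.4]
gripper_width: 0.2
grasp_force: 0.0
```

Request:
drive_tool(
  targets=[
    [1,-10,0,0,0],
    [1,-15.5,0,-1,0],
    [1,-20.5,0.2,-1,0],
    [1,-25.5,0.5,-0.5,0],
    [1,-30.5,0.7,1,0],
    [1,-35,1,4,0],
    [1,-39,1.2,7,0],
    [1,-43,1.5,11.5,0],
    [1,-46,2,16,0],
    [1,-47.5,2,19,0],
    [1,-47.5,2,19,0],
  ],
)

```text
clock: 3.6
position: [580.7, 166.8, 63.2]
ee_rot: [0.025, 1.0, -0.0, -0.001]
contact_force: [-0.0, -0.1, -1.4]
gripper_width: -0.1
grasp_force: 0.0
```

Run:
```python
from h import *
go(cart(B,[-27,180,82])[0],87.2); print(inbox())
cv2.imwrite('pics/s2.png',cv2.resize(arm.get_image('side')[160:250,290:390],None,fx=5,fy=5,interpolation=cv2.INTER_CUBIC))
```

```text
t=3.6 pos [580.7 166.8  63.2] head 87.2 w -0.1 F [-0.  -0.1 -1.4] -> shift [ 47.9  -1.5 -18.8] roll -0.0
[ 20.9216528  181.45744689  63.16393603]
```

View pics/s2.png

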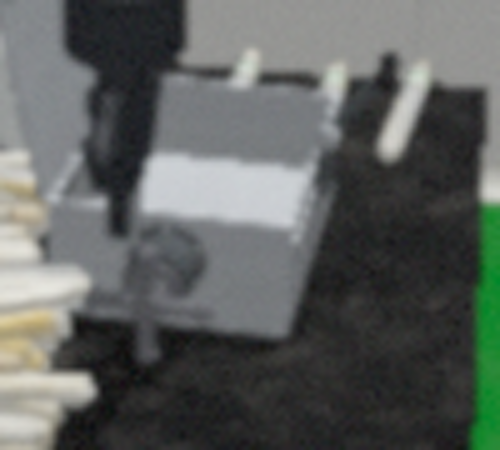

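The picture shows the finger resting on the arm that now points to +x, with the cross upright again, so the first quarter turn is done.

Request:
drive_tool(
  targets=[
    [1,0,0,-50,0],
    [1,25,0,-57,0],
    [1,49,0,-57,0],
    [1,49,0,-19,0],
    [1,36,0,-19,0],
    [1,27.5,0.5,-20,0],
    [1,22.5,0.8,-19.5,0],
    [1,17.5,1,-18,0],
    [1,12,1.3,-14.5,0],
    [1,7,1.6,-10,0],
    [1,2,2,-3,0],
    [1,0,2,0.5,0],
  ],
)

```text
clock: 4.85
position: [581.1, 168.8, 62.4]
ee_rot: [0.025, 1.0, -0.0, -0.001]
contact_force: [0.6, 0.6, 0.1]
gripper_width: 0.0
grasp_force: 0.0
```

Request:
drive_tool(
  targets=[
    [1,0,0,-50,0],
    [1,25,0,-57,0],
    [1,49,0,-57,0],
    [1,49,0,-19,0],
    [1,36,0,-19,0],
    [1,27.5,0.5,-20,0],
    [1,22.5,0.8,-19.5,0],
    [1,17.5,1,-18,0],
    [1,12,1.3,-14.5,0],
    [1,7,1.6,-10,0],
    [1,2,2,-3,0],
    [1,0,2,0,0],
  ],
)

```text
clock: 6.05
position: [581.1, 170.8, 62.3]
ee_rot: [0.025, 1.0, -0.0, -0.001]
contact_force: [-1.1, -0.8, -0.5]
gripper_width: 0.2
grasp_force: 0.0
```

Run:
```python
from h import *
go(cart(B,[-27,180,82])[0],87.2); print(inbox())
a=arm.get_image('side')[170:245,290:370];b=arm.get_image('top')[180:230,270:340]
k=dict(fx=5,fy=5,interpolation=cv2.INTER_CUBIC)
a=cv2.resize(a,None,**k);b=cv2.resize(b,(400,375),interpolation=cv2.INTER_CUBIC);cv2.imwrite('pics/s3.png',np.hstack([a,b]))
```

```text
t=6.0 pos [581.1 170.8  62.3] head 87.2 w 0.2 F [-1.1 -0.8 -0.5] -> shift [ 48.2  -5.5 -19.6] roll -0.0
[ 21.16307723 185.42886417  62.33230273]
```

View pics/s3.png

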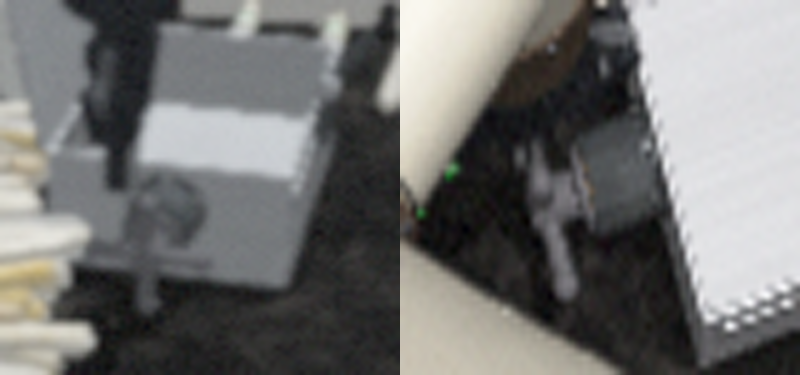

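A gap with brass thread now shows between the flange and the boss at about (590,190), so the plug is coming out. I'll make two more quarter turns.

Request:
drive_tool(
  targets=[
    [1,0,0,-50,0],
    [1,25,0,-57,0],
    [1,49,0,-57,0],
    [1,49,0,-19,0],
    [1,36,0,-19,0],
    [1,27.5,0.5,-20,0],
    [1,22.5,0.8,-19.5,0],
    [1,17.5,1,-18,0],
    [1,12,1.3,-14.5,0],
    [1,7,1.6,-10,0],
    [1,2,2,-3,0],
    [1,0,2,0,0],
  ],
)

```text
clock: 7.35
position: [581.2, 172.8, 62.3]
ee_rot: [0.025, 1.0, -0.0, -0.001]
contact_force: [-0.5, -1.0, -0.0]
gripper_width: -0.0
grasp_force: 0.0
```

Request:
drive_tool(
  targets=[
    [1,0,0,-50,0],
    [1,25,0,-57,0],
    [1,49,0,-57,0],
    [1,49,0,-19,0],
    [1,36,0,-19,0],
    [1,27.5,0.5,-20,0],
    [1,22.5,0.8,-19.5,0],
    [1,17.5,1,-18,0],
    [1,12,1.3,-14.5,0],
    [1,7,1.6,-10,0],
    [1,2,2,-3,0],
    [1,0,2,0,0],
  ],
)

```text
clock: 8.55
position: [581.3, 174.8, 62.3]
ee_rot: [0.025, 1.0, -0.0, -0.001]
contact_force: [-0.2, -0.3, -0.6]
gripper_width: 0.0
grasp_force: 0.0
```

Request:
drive_tool(
  targets=[
    [1,0,0,-50,0],
    [-0.2,11,0,-80,0],
    [-0.2,21,0,-80,0],
    [-0.2,21,0,-80,0],
    [-0.2,21,0,-80,0],
  ],
)

```text
clock: 9.05
position: [559.7, 175.8, 142.5]
ee_rot: [0.025, 1.0, -0.0, -0.001]
contact_force: [-0.3, -0.6, -0.9]
gripper_width: 51.5
grasp_force: 0.0
```

Run:
```python
from h import *
go(cart(B,[0,189,75])[0],87.2); print(inbox())
a=arm.get_image('side')[170:245,290:370];b=arm.get_image('top')[180:230,270:340]
k=dict(fx=5,fy=5,interpolation=cv2.INTER_CUBIC)
a=cv2.resize(a,None,**k);b=cv2.resize(b,(400,375),interpolation=cv2.INTER_CUBIC);cv2.imwrite('pics/s4.png',np.hstack([a,b]))
```

```text
t=9.1 pos [559.7 175.8 142.5] head 87.2 w 51.5 F [-0.3 -0.6 -0.9] -> shift [-0.6 -0.3 67.5] roll -0.0
[ -0.50897365 189.35643417 142.5053698 ]
```

View pics/s4.png

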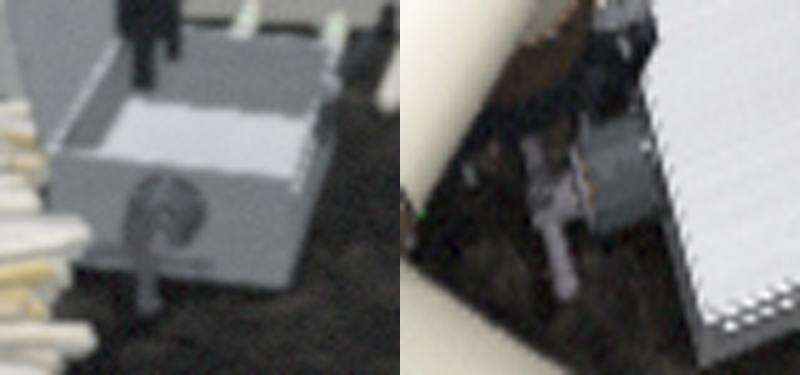

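Run:
```python
from h import *
P=cart(B,[[0,180,55],[0,180,90],[0,180,20],[35,180,55],[-35,180,55],[0,156,55],[0,189,55],[35,189,55],[-35,189,55],[0,189,90],[0,189,20]])
print(np.c_[(proj('side',P)-[290,170])*5,(proj('top',P)-[270,180])*[5.714,7.5]+[400,0]].round())
print('before t1',((proj('top',P[:5])-[280,120])*4).round().tolist())
s1=cv2.imread('pics/top0.png')[180:230,270:340]
b=cv2.resize(s1,(400,375),interpolation=cv2.INTER_CUBIC);a=cv2.resize(cv2.imread('pics/side0.png')[170:245,290:370],None,fx=5,fy=5,interpolation=cv2.INTER_CUBIC)
cv2.imwrite('pics/s5.png',np.hstack([a,b]))
```

```text
[[150. 252. 546. 208.]
 [151. 203. 543. 186.]
 [149. 300. 548. 229.]
 [ 96. 246. 526. 131.]
 [204. 258. 565. 286.]
 [157. 235. 588. 191.]
 [147. 258. 530. 215.]
 [ 93. 252. 510. 137.]
 [201. 265. 549. 293.]
 [148. 209. 527. 193.]
 [146. 306. 532. 235.]]
before t1 [[62.0, 351.0], [60.0, 339.0], [63.0, 362.0], [48.0, 310.0], [76.0, 393.0]]
```

View pics/s5.png

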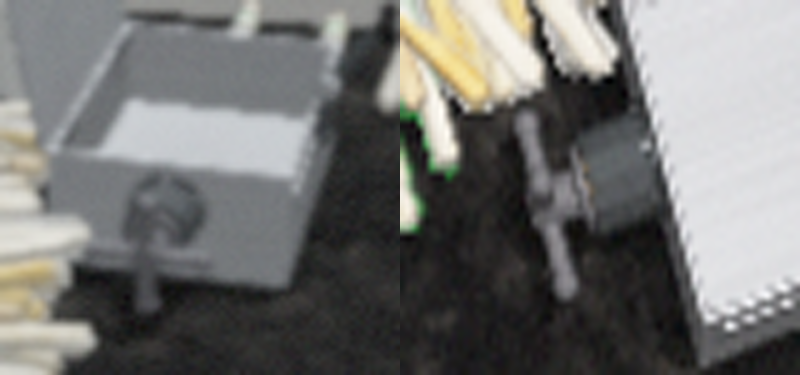

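Run:
```python
from h import *
s0=cv2.imread('pics/side0.png');t0=cv2.imread('pics/top0.png');s=arm.get_image('side');t=arm.get_image('top')
def tri(a,b): return [cv2.cvtColor(x,cv2.COLOR_BGR2GRAY) for x in(a,b)]
def show(a,b,y0,y1,x0,x1):
    A,Bb=a[y0:y1,x0:x1],b[y0:y1,x0:x1];d=cv2.absdiff(A,Bb)*2
    return np.hstack([cv2.resize(x,(266,266),interpolation=cv2.INTER_NEAREST) for x in(A,Bb,d)])
cv2.imwrite('pics/d.png',np.vstack([show(s0,s,195,235,300,340),show(t0,t,190,222,286,318)]))
```

```text
(no output)
```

View pics/d.png

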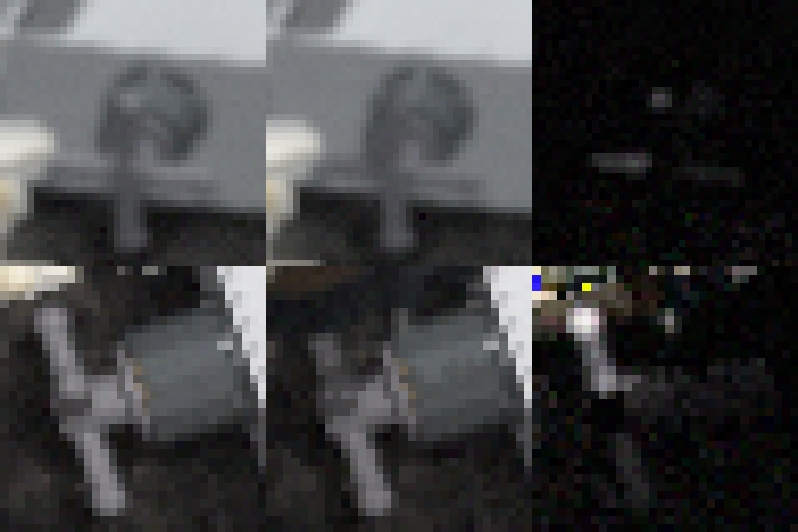

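Run:
```python
from h import *
s,p,Rm,h=state(); s_=arm.get_image('side');t=arm.get_image('top')
out=[]
for n,im in(('side',s_),('top',t)):
    for w in (p,):
        u=proj(n,w)[0]; x,y=u.astype(int); print(n,u)
        c=cv2.resize(im[y-32:y+18,x-25:x+25],(400,400),interpolation=cv2.INTER_CUBIC)
        c=cv2.convertScaleAbs(c,alpha=2,beta=20)
        cv2.circle(c,(int((u[0]-x+25)*8),int((u[1]-y+32)*8)),5,(0,0,255),1)
        out.append(c)
cv2.imwrite('pics/g.png',np.hstack(out))
```

```text
side [319.79731014 196.79644318]
top [291.45017815 201.24555414]
```

View pics/g.png

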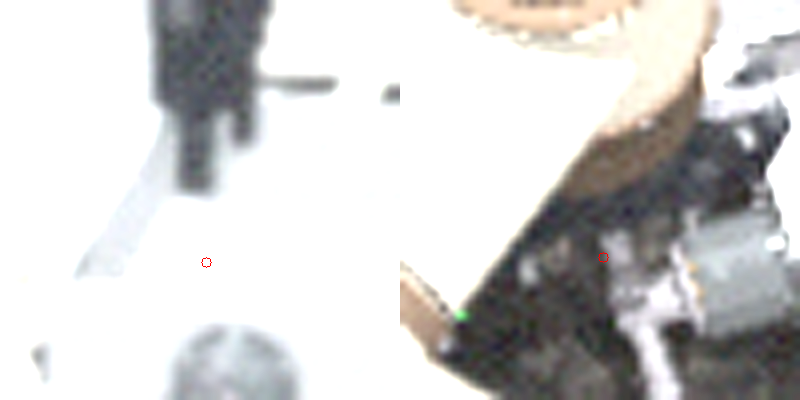

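Run:
```python
from h import *
p=np.array([184.4,-596.5,195]);print(proj('side',p))
for dz in (0,30,60): print(dz,proj('side',p+[0,0,dz]),proj('top',p+[0,0,dz]))
im=cv2.imread('pics/side0.png');u=proj('side',p)[0].astype(int)
c=cv2.resize(im[u[1]-30:u[1]+20,u[0]-25:u[0]+25],(500,500),interpolation=cv2.INTER_CUBIC)
cv2.circle(c,(255,305),5,(0,0,255),1)
print(cv2.cvtColor(im,cv2.COLOR_BGR2GRAY)[95:130,u[0]-12:u[0]+12].tolist().__str__().replace('], [','\n'))
```

```text
[[427.62949137 123.43081097]]
0 [[427.62949137 123.43081097]] [[597.36913312 222.11929691]]
30 [[428.48603002 116.94080705]] [[603.63530835 219.6860915 ]]
60 [[429.35447887 110.36055934]] [[610.18222387 217.14387241]]
[[146, 147, 146, 147, 146, 147, 145, 140, 115, 70, 33, 34, 30, 27, 29, 32, 30, 29, 30, 36, 42, 40, 54, 64
147, 145, 145, 145, 148, 148, 144, 128, 96, 50, 31, 32, 31, 31, 26, 32, 36, 29, 34, 33, 32, 41, 49, 62
145, 146, 147, 146, 144, 148, 144, 122, 71, 36, 34, 30, 26, 33, 33, 22, 31, 33, 30, 28, 30, 36, 42, 49
147, 146, 146, 148, 146, 145, 142, 122, 70, 33, 36, 29, 35, 33, 26, 27, 32, 30, 36, 26, 27, 38, 41, 44
147, 148, 147, 147, 144, 144, 143, 125, 84, 42, 31, 24, 35, 34, 32, 34, 35, 31, 35, 32, 27, 36, 41, 39
146, 146, 146, 148, 146, 146, 144, 134, 110, 58, 29, 35, 36, 43, 50, 56, 42, 27, 37, 31, 36, 36, 40, 34
146, 147, 142, 145, 146, 147, 147, 141, 123, 81, 42, 39, 40, 53, 85, 98, 73, 49, 55, 55, 39, 38, 33, 42
146, 145, 147, 146, 147, 146, 146, 144, 134, 107, 64, 42, 39, 57, 99, 124, 104, 68, 82, 88, 59, 40, 31, 38
147, 147, 145, 147, 147, 147, 146, 145, 140, 121,
[... 2374 characters left out ...]
144, 148, 148, 145, 145, 148, 147, 147, 147, 146, 147, 144, 147, 147, 146, 146, 148, 145, 145, 144, 146
144, 145, 145, 148, 147, 147, 146, 146, 147, 145, 146, 144, 146, 147, 146, 146, 146, 145, 145, 147, 146, 146, 146, 147
147, 144, 148, 144, 147, 148, 146, 143, 146, 145, 148, 147, 145, 146, 147, 146, 146, 144, 144, 147, 146, 146, 145, 146
147, 146, 146, 147, 144, 145, 145, 145, 146, 145, 146, 145, 146, 146, 147, 146, 149, 147, 147, 147, 145, 145, 146, 146
146, 147, 145, 146, 145, 149, 146, 149, 145, 145, 148, 147, 146, 146, 145, 148, 148, 144, 143, 145, 148, 145, 146, 149
146, 148, 147, 148, 146, 147, 145, 146, 145, 145, 148, 145, 146, 147, 147, 146, 145, 146, 145, 146, 146, 146, 146, 147]]
```

The TCP reading doesn't match the pictures: the fingertips appear some 35 mm higher than reported (side-crop tips (195,190) and (243,140), expected (206,262)). That explains why the pushes missed the handle. I'll measure the offset over the white box floor.

Request:
drive_tool(
  targets=[
    [1,0,0,-50,0],
    [1,0,-50,-50,0],
    [1,0,-100,-50,0],
    [1,0,-150,-50,0],
    [1,5,-189,-50,0],
    [1,5,-189,0,0],
    [1,5,-189,50,0],
    [1,5,-189,67,0],
    [1,5,-189,67,0],
    [1,5,-189,67,0],
  ],
)

```text
clock: 10.35
position: [547.0, -12.5, 77.0]
ee_rot: [0.024, 1.0, -0.0, 0.0]
contact_force: [0.2, -0.3, 0.4]
gripper_width: -0.1
grasp_force: 0.0
```

Run:
```python
from h import *
go(cart(B,[-5,0,75])[0]); s,p,Rm,h=state();print(inbox())
out=[]
for n in('side','top'):
    im=arm.get_image(n); u=proj(n,p)[0]; print(n,u); x,y=u.astype(int)
    c=cv2.resize(im[y-30:y+20,x-25:x+25],(400,400),interpolation=cv2.INTER_CUBIC)
    cv2.circle(c,(int((u[0]-x+25.5)*8),int((u[1]-y+30.5)*8)),4,(0,0,255),1); out.append(c); print('corner',x-25,y-30)
cv2.imwrite('pics/g2.png',np.hstack(out))
```

```text
t=10.3 pos [547.  -12.5  77. ] head 87.2 w -0.1 F [ 0.2 -0.3  0.4] -> shift [ 1.1 -0.7  2. ] roll None
[-3.9306553   0.71762627 77.04617685]
side [331.51707215 191.88369469]
corner 306 161
top [350.90037148 189.62736606]
corner 325 159
```

View pics/g2.png

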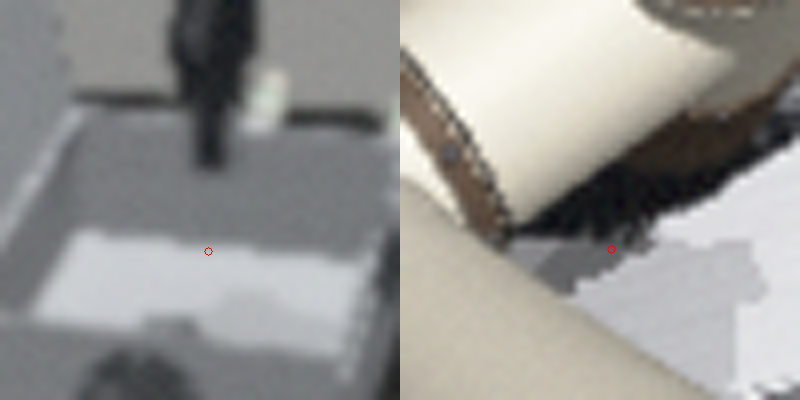

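The tip is directly above the predicted spot in the side view ((210,168) against (208,251)). The top view agrees, so this is a pure height offset of about 40 mm. I'll confirm it by touching the box floor, which is at z = 30.

Request:
drive_tool(
  targets=[
    [1,0,0,40,0],
    [1,0,0,70,0],
    [1,0,0,74,0],
    [1,0,0,76,0],
    [1,0,0,78,0],
    [1,0,0,78,0],
  ],
)

```text
clock: 11.05
position: [547.4, -12.1, 0.1]
ee_rot: [0.024, 1.0, 0.0, 0.002]
contact_force: [-0.1, 0.5, 0.9]
gripper_width: 0.1
grasp_force: 0.0
```

Request:
drive_tool(
  targets=[
    [1,0,0,2,0],
    [1,0,0,4,0],
    [1,0,0,4,0],
  ],
)

```text
clock: 11.35
position: [546.5, -12.4, -5.1]
ee_rot: [0.025, 1.0, 0.0, 0.0]
contact_force: [0.4, 0.1, 1.3]
gripper_width: -0.1
grasp_force: 0.5
```

Request:
drive_tool(
  targets=[
    [1,0,0,2,0],
    [1,0,0,3,0],
    [1,0,0,3,0],
  ],
)

```text
clock: 11.65
position: [546.6, -12.4, -5.3]
ee_rot: [0.024, 1.0, -0.0, 0.001]
contact_force: [-7.4, 1.5, 20.2]
gripper_width: -0.1
grasp_force: 10.1
```

Contact came at a reported z of about -5, so true tip z = reported + 35. I'll redo the pushes 35 mm lower.

Request:
drive_tool(
  targets=[
    [1,0,0,-50,0],
    [1,0,0,-100,0],
    [1,0,20,-118,0],
    [1,10,70,-118,0],
    [1,23,120,-118,0],
    [1,23,165,-118,0],
    [1,23,179,-118,0],
    [1,23,179,-118,0],
    [1,23,179,-80,0],
    [1,23,179,-55,0],
    [1,23,179,-55,0],
  ],
)

```text
clock: 12.75
position: [529.0, 164.4, 42.9]
ee_rot: [0.026, 1.0, -0.002, -0.004]
contact_force: [-0.7, -0.0, 0.1]
gripper_width: -0.1
grasp_force: 0.0
```

```bash
sed -i "s/p=np.array(s\['position'\])/p=np.array(s['position'])+[0,0,35]/" h.py
python3 - <<'E'
from h import *
go(cart(B,[-27,180,82])[0],87.2); print(inbox())
E
```

```text
t=12.8 pos [529.  164.4  77.9] head 87.0 w -0.1 F [-0.7 -0.   0.1] -> shift [-3.6  3.4 -4.1] roll -0.2
[-30.62080675 176.54116143  77.92313874]
```

Request:
drive_tool(
  targets=[
    [1,0,0,-1,0],
    [1,-10,0,-1,0],
    [1,-15.5,0,-2,0],
    [1,-20.5,0.2,-2,0],
    [1,-25.5,0.5,-1.5,0],
    [1,-30.5,0.7,0,0],
  ],
)

```text
clock: 13.35
position: [563.1, 166.8, 46.9]
ee_rot: [0.025, 1.0, 0.0, 0.0]
contact_force: [-0.7, -0.2, 0.6]
gripper_width: 0.4
grasp_force: 0.3
```

Request:
drive_tool(
  targets=[
    [1,-4.5,0.3,3,0],
    [1,-8.5,0.5,6,0],
    [1,-12.5,0.8,10.5,0],
    [1,-15.5,1.3,15,0],
    [1,-17,1.3,18,0],
    [1,-17,1.3,18,0],
  ],
)

```text
clock: 13.95
position: [579.3, 167.0, 27.7]
ee_rot: [0.025, 1.0, -0.0, -0.001]
contact_force: [0.1, 0.4, -0.0]
gripper_width: 0.1
grasp_force: 0.0
```

Run:
```python
from h import *
go(cart(B,[-29,182,82])[0],87.2); print(inbox())
```

```text
t=13.9 pos [579.3 167.   62.7] head 87.2 w 0.1 F [ 0.1  0.4 -0. ] -> shift [ 48.5   0.4 -19.2] roll -0.0
[ 19.49728603 181.53144409  62.72754059]
```

Request:
drive_tool(
  targets=[
    [1,0,0,-50,0],
    [1,25,0,-57,0],
    [1,49,0,-57,0],
    [1,49,0,-19,0],
    [1,36,0,-19,0],
    [1,27.5,0.5,-20,0],
    [1,22.5,0.8,-19.5,0],
    [1,17.5,1,-18,0],
    [1,12,1.3,-14.5,0],
    [1,7,1.6,-10,0],
    [1,2,2,-3,0],
    [1,0,2,0.5,0],
  ],
)

```text
clock: 15.15
position: [580.5, 169.2, 27.5]
ee_rot: [0.025, 1.0, 0.0, 0.0]
contact_force: [1.1, -0.5, 2.4]
gripper_width: 0.0
grasp_force: 0.9
```

Request:
drive_tool(
  targets=[
    [1,0,0,-50,0],
    [1,25,0,-57,0],
    [1,49,0,-57,0],
    [1,49,0,-19,0],
    [1,36,0,-19,0],
    [1,27.5,0.5,-20,0],
    [1,22.5,0.8,-19.5,0],
    [1,17.5,1,-18,0],
    [1,12,1.3,-14.5,0],
    [1,7,1.6,-10,0],
    [1,2,2,-3,0],
    [1,0,2,0,0],
  ],
)

```text
clock: 16.35
position: [580.7, 171.3, 27.5]
ee_rot: [0.025, 1.0, 0.0, 0.001]
contact_force: [0.6, 0.3, 2.0]
gripper_width: 0.2
grasp_force: 1.0
```

Run:
```python
from h import *
go(cart(B,[-29,182,82])[0],87.2); print(inbox())
g=lambda i:cv2.cvtColor(i,cv2.COLOR_BGR2GRAY)
t0=g(cv2.imread('pics/top0.png'));im=arm.get_image('top');cv2.imwrite('pics/tt.png',im);t=g(im)
for r in (204,208,212,215,218,220,222): print(r,t0[r,288:308].tolist(),t[r,288:308].tolist())
```

```text
t=16.4 pos [580.7 171.3  62.5] head 87.2 w 0.2 F [0.6 0.3 2. ] -> shift [ 49.7  -3.9 -19.5] roll -0.0
[ 20.68775266 185.90784889  62.53075923]
204 [27, 27, 29, 27, 65, 115, 139, 131, 110, 120, 129, 129, 95, 143, 129, 94, 91, 93, 91, 91] [20, 23, 47, 74, 57, 57, 70, 94, 98, 97, 109, 116, 114, 153, 116, 82, 81, 82, 80, 77]
208 [25, 20, 15, 20, 29, 65, 91, 94, 104, 108, 101, 103, 94, 80, 85, 109, 69, 67, 67, 69] [21, 12, 22, 68, 93, 107, 107, 92, 104, 104, 98, 95, 79, 100, 98, 73, 56, 62, 63, 62]
212 [39, 31, 28, 24, 18, 20, 17, 64, 117, 137, 122, 57, 23, 23, 23, 26, 24, 22, 22, 17] [25, 20, 26, 22, 18, 33, 93, 132, 117, 56, 23, 18, 20, 15, 30, 34, 27, 23, 13, 13]
215 [45, 51, 53, 60, 39, 33, 29, 29, 81, 119, 135, 119, 59, 37, 50, 43, 43, 36, 35, 34] [47, 48, 35, 30, 30, 23, 37, 96, 135, 116, 65, 34, 35, 37, 42, 47, 41, 34, 35, 30]
218 [50, 37, 38, 45, 38, 23, 18, 23, 40, 93, 122, 127, 109, 62, 49, 44, 40, 33, 34, 38] [40, 33, 36, 37, 17, 21, 21, 54, 95, 121, 115, 91, 49, 35, 45, 35, 29, 31, 31, 29]
220 [34, 35, 39, 39, 35, 27, 24, 21, 17, 25, 37, 38, 37, 40, 49, 48, 46, 47, 38, 39] [27, 27, 31, 34, 22, 19, 15, 19, 69, 87, 87, 60, 37, 33, 42, 44, 33, 38, 39, 35]
222 [24, 30, 26, 24, 29, 36, 22, 15, 18, 42, 40, 44, 34, 22, 30, 37, 39, 40, 36, 40] [75, 52, 37, 34, 21, 16, 13, 20, 27, 36, 44, 44, 38, 30, 32, 32, 34, 34, 33, 36]
```

The handle has moved out about 6 mm (2 px left in the top view), so it is unscrewing. Two more pushes.

Request:
drive_tool(
  targets=[
    [1,0,0,-50,0],
    [1,25,0,-57,0],
    [1,49,0,-57,0],
    [1,49,0,-19,0],
    [1,36,0,-19,0],
    [1,27.5,0.5,-20,0],
    [1,22.5,0.8,-19.5,0],
    [1,17.5,1,-18,0],
    [1,12,1.3,-14.5,0],
    [1,7,1.6,-10,0],
    [1,2,2,-3,0],
    [1,0,2,0.5,0],
  ],
)

```text
clock: 17.6
position: [581.1, 173.3, 27.3]
ee_rot: [0.025, 1.0, 0.0, 0.001]
contact_force: [-0.1, -0.5, 2.9]
gripper_width: 0.1
grasp_force: 1.4
```

Request:
drive_tool(
  targets=[
    [1,0,0,-50,0],
    [1,25,0,-57,0],
    [1,49,0,-57,0],
    [1,49,0,-19,0],
    [1,36,0,-19,0],
    [1,27.5,0.5,-20,0],
    [1,22.5,0.8,-19.5,0],
    [1,17.5,1,-18,0],
    [1,12,1.3,-14.5,0],
    [1,7,1.6,-10,0],
    [1,1,2,-2,0],
    [1,-2,2,1,0],
  ],
)

```text
clock: 18.8
position: [583.0, 175.3, 26.4]
ee_rot: [0.025, 1.0, 0.0, 0.001]
contact_force: [1.0, -0.2, 0.8]
gripper_width: -0.1
grasp_force: 0.3
```

Request:
drive_tool(
  targets=[
    [1,0,0,-50,0],
    [0.1,11,0,-75,0],
    [0.1,22,0,-75,0],
    [0.1,22,0,-75,0],
    [0.1,22,0,-75,0],
  ],
)

```text
clock: 19.3
position: [559.2, 175.8, 100.5]
ee_rot: [0.025, 1.0, -0.0, -0.001]
contact_force: [0.6, -0.5, 0.0]
gripper_width: 38.6
grasp_force: 0.0
```

Run:
```python
from h import *
go(cart(B,[0,189,76])[0],87.2); print(inbox())
a=arm.get_image('side')[170:245,290:370];b=arm.get_image('top')[180:230,270:340]
k=dict(fx=5,fy=5,interpolation=cv2.INTER_CUBIC)
a=cv2.resize(a,None,**k);b=cv2.resize(b,(400,375),interpolation=cv2.INTER_CUBIC);cv2.imwrite('pics/s6.png',np.hstack([a,b]))
```

```text
t=19.3 pos [559.2 175.8 135.5] head 87.2 w 38.6 F [ 0.6 -0.5  0. ] -> shift [-1.1 -0.4 59.5] roll -0.0
[ -0.96015968 189.39831085 135.53900244]
```

View pics/s6.png

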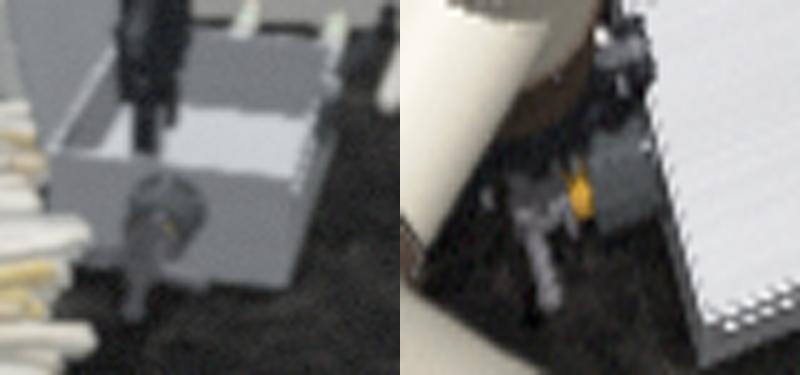

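The brass shaft is now clearly showing at (580,200), and the upper arm leans slightly towards the robot. I'll grip it and draw the plug out.

Request:
drive_tool(
  targets=[
    [0.1,5,0,30,0],
    [0.1,5,0,58,0],
    [0.1,5,0,58,0],
    [1,5,0,58,0],
    [1,5,0,58,0],
    [1,5,0,58,0],
    [1,5,0,58,0],
  ],
)

```text
clock: 20.1
position: [556.1, 177.1, 45.0]
ee_rot: [0.024, 1.0, 0.001, 0.002]
contact_force: [-0.3, 1.4, 1.9]
gripper_width: 7.4
grasp_force: 58.5
```

Request:
drive_tool(
  targets=[
    [1,0,5,0,0],
    [1,0,10,0,0],
    [1,0,16,0,0],
    [1,0,22,0,0],
    [1,0,28,0,0],
    [1,0,34,0,0],
    [1,0,40,0,0],
    [1,0,46,0,0],
    [1,0,50,0,0],
  ],
)

```text
clock: 21.0
position: [557.4, 226.9, 43.4]
ee_rot: [0.024, 1.0, -0.0, -0.0]
contact_force: [0.1, -0.7, -1.4]
gripper_width: 7.1
grasp_force: 58.3
```

Run:
```python
from h import *
go([466,415,120],87.2); print(inbox(),arm.read_state()['grasp_force'])
a=arm.get_image('side')[170:245,290:370];b=arm.get_image('top')[180:230,250:320]
k=dict(fx=5,fy=5,interpolation=cv2.INTER_CUBIC)
a=cv2.resize(a,None,**k);b=cv2.resize(b,(400,375),interpolation=cv2.INTER_CUBIC);cv2.imwrite('pics/s7.png',np.hstack([a,b]))
```

```text
t=21.0 pos [557.4 226.9  78.4] head 87.2 w 7.1 F [ 0.1 -0.7 -1.4] -> shift [100.5 183.4 -41.6] roll -0.0
[ -5.31960051 240.34721658  78.38994693] 58.325645327568054
```

Request:
drive_tool(
  targets=[
    [1,0,15,0,0],
    [1,0,25,-10,0],
    [1,10,45,-25,0],
    [1,25,70,-32,0],
    [1,45,95,-32,0],
    [1,65,120,-32,0],
    [1,85,145,-32,0],
    [1,100,170,-32,0],
    [1,100,183,-32,0],
    [1,100,183,-32,0],
  ],
)

```text
clock: 22.1
position: [466.6, 416.6, 76.2]
ee_rot: [0.023, 1.0, 0.001, 0.001]
contact_force: [0.3, 0.5, -2.0]
gripper_width: 7.1
grasp_force: 58.4
```

Run:
```python
from h import *
go([466,415,67],87.2); print(arm.read_state()['grasp_force'])
a=arm.get_image('side')[215:315,290:400];b=arm.get_image('top')[220:310,190:290]
a=cv2.resize(a,(440,400),interpolation=cv2.INTER_CUBIC);b=cv2.resize(b,(360,400),interpolation=cv2.INTER_CUBIC);cv2.imwrite('pics/s8.png',np.hstack([a,b]))
```

```text
t=22.1 pos [466.6 416.6 111.2] head 87.3 w 7.1 F [ 0.3  0.5 -2. ] -> shift [ 0.6 -1.7 44.2] roll 0.1
58.419270515441895
```

View pics/s8.png

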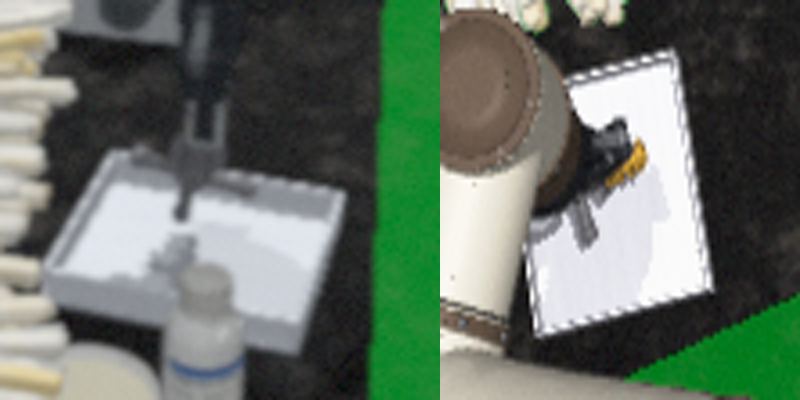

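The plug hangs over the tray with its shaft at (630,165), inside the walls. I'll lower it and release.

Request:
drive_tool(
  targets=[
    [1,0,0,20,0],
    [1,0,0,35,0],
    [1,0,0,40,0],
    [1,0,0,43,0],
    [1,0,0,43,0],
  ],
)

```text
clock: 22.7
position: [468.8, 414.7, 36.6]
ee_rot: [0.025, 1.0, 0.002, 0.002]
contact_force: [-3.1, 0.3, 11.5]
gripper_width: 7.1
grasp_force: 60.9
```

Request:
drive_tool(
  targets=[
    [0.3,0,0,0,0],
    [0.2,0,0,0,0],
    [0.1,0,0,0,0],
    [0.1,0,0,0,0],
    [0.1,0,0,-30,0],
    [0.1,0,0,-80,0],
    [0.1,0,0,-130,0],
    [0.1,0,0,-150,0],
    [0.1,0,0,-150,0],
  ],
)

```text
clock: 23.6
position: [468.2, 415.7, 187.2]
ee_rot: [0.024, 1.0, 0.004, 0.003]
contact_force: [0.4, -0.4, -1.0]
gripper_width: 38.4
grasp_force: 0.0
```

Run:
```python
from h import *
go([481,-281,230],0)
g=lambda i:cv2.cvtColor(i,cv2.COLOR_BGR2GRAY)
s=arm.get_image('side');t=arm.get_image('top');cv2.imwrite('pics/s9.png',s);cv2.imwrite('pics/t9.png',t)
# plug detection: dark pixels inside tray (side), yellow in both
for n,im in(('side',s),('top',t)):
    hsv=cv2.cvtColor(im,cv2.COLOR_BGR2HSV);m=cv2.inRange(hsv,(15,110,80),(35,255,255))
    sl=(slice(240,300),slice(300,380)) if n=='side' else (slice(230,300),slice(205,270))
    ys,xs=np.nonzero(m[sl]); 
    if len(xs): c=[xs.mean()+sl[1].start,ys.mean()+sl[0].start];print(n,len(xs),c,ray(n,c,15))
    if n=='side':
        d=(g(s)[250:290,310:375]<125); print('\n'.join(''.join('#' if v else '.' for v in r) for r in d[::1]))
```

```text
t=23.6 pos [468.2 415.7 222.2] head 87.2 w 38.4 F [ 0.4 -0.4 -1. ] -> shift [ -46.9 -695.2  -12.5] roll 87.2
side 25 [np.float64(357.92), np.float64(274.6)] [[419.56876206 382.70957348  15.        ]]
#################################################################
#################################################################
#################################################################
#######.......###################################################
#######............##############################################
######...................########################################
#####.........................###################################
#####...............................#############################
####.....................................########################
####..........................................###################
###.................................................#############
##............................###........................########
##...........................#####.............................##
#.............................####........
[... 1151 characters left out ...]
....................###........#########................####
.....................................#######.................####
......................................####..................#####
......................................##....................#####
............................................................#####
......................................#....................######
......................................#....................######
......................................##...................######
.....................................####.................#######
top 71 [np.float64(242.90140845070422), np.float64(275.09859154929575)] [[427.5075602 389.2833981  15.       ]]
```

The plug is lying in the tray. Next I'll move right and locate the tubes with image code, checking that against the earlier readings.

```bash
cat >> h.py <<'E'
def tubes(im=None):
    im=arm.get_image('top') if im is None else im
    # mask of bench region right of the box, in world
    poly=proj('top',[[x,y,0] for x,y in((360,-150),(640,-150),(640,-440),(340,-440))]).astype(np.int32)
    m=np.zeros(im.shape[:2],np.uint8);cv2.fillPoly(m,[poly],255)
    bgr=im.astype(int); w=((bgr.min(2)>95)).astype(np.uint8)*255
    big=cv2.resize(cv2.GaussianBlur(w&m,(0,0),.6),None,fx=4,fy=4,interpolation=cv2.INTER_LINEAR)>110
    cs,_=cv2.findContours(big.astype(np.uint8),cv2.RETR_EXTERNAL,cv2.CHAIN_APPROX_NONE)
    for c in sorted(cs,key=cv2.contourArea)[::-1][:5]:
        if cv2.contourArea(c)<1500: continue
        w=ray('top',(c[:,0,:]+.5)/4-.5,10)[:,:2].astype(np.float32)
        (cx,cy),sz,an=cv2.minAreaRect(w); bx=cv2.boxPoints(((cx,cy),sz,an)); e=[bx[1]-bx[0],bx[2]-bx[1]];d=max(e,key=np.linalg.norm)
        an=np.degrees(np.arctan2(d[1],d[0]))%180
        print('tube',round(cx,1),round(cy,1),'size',np.round(sz,0),'axis %.1f'%an)
E
python3 - <<'E'
from h import *
tubes(cv2.imread('pics/top0.png'));tubes(cv2.imread('pics/t9.png'))
E
```

```text
tube 417.7 -296.6 size [194.  22.] axis 83.7
tube 481.0 -279.8 size [196.  22.] axis 90.0
tube 561.9 -291.6 size [196.  23.] axis 87.6
tube 417.5 -297.6 size [196.  22.] axis 83.3
tube 561.9 -291.6 size [196.  23.] axis 87.6
tube 481.0 -279.8 size [196.  22.] axis 90.0
```

Run:
```python
from h import *
print(np.round(arm.read_state()['joints'],2)); go([481,-280,160],0)
```

```text
[ 0.98  0.39 -0.02 -0.   -1.16 -2.6 ]
t=23.7 pos [466.2 413.8 217.2] head 87.2 w 38.6 F [ 0.5 -0.3 -1.2] -> shift [ -49.2 -692.2   57.1] roll 87.2
```

Request:
drive_tool(
  targets=[
    [0.1,-10,-50,0,0],
    [0.1,-15,-100,0,-8],
    [0.1,-20,-150,0,-16],
    [0.1,-25,-200,0,-24],
    [0.1,-30,-250,0,-32],
    [0.1,-35,-300,0,-40],
    [0.1,-40,-350,0,-48],
    [0.1,-45,-400,0,-56],
    [0.1,-49,-450,0,-64],
    [0.1,-49,-500,0,-72],
    [0.1,-49,-550,0,-80],
    [0.1,-49,-590,0,-88],
  ],
)

```text
clock: 24.9
position: [486.8, -147.8, 180.5]
ee_rot: [-0.657, 0.753, 0.001, -0.001]
contact_force: [0.7, 0.3, 0.1]
gripper_width: 38.2
grasp_force: 0.0
```

Run:
```python
from h import *
go([481,-280,100],180); tubes()
```

```text
t=24.9 pos [ 486.8 -147.8  215.5] head 172.2 w 38.2 F [0.7 0.3 0.1] -> shift [131.7 -12.6 115.5] roll -7.8
tube 497.1 -273.8 size [289. 261.] axis 0.4
```

Request:
drive_tool(
  targets=[
    [0.1,45,-5,30,-4],
    [0.1,90,-9,70,-8],
    [0.1,130,-12,110,-8],
    [0.1,132,-12,115,-8],
    [0.1,132,-12,115,-8],
    [0.1,132,-12,115,-8],
  ],
)

```text
clock: 25.55
position: [480.5, -278.5, 65.9]
ee_rot: [-0.706, 0.708, 0.002, -0.001]
contact_force: [1.1, 0.4, 0.3]
gripper_width: 38.5
grasp_force: 0.0
```

Run:
```python
from h import *
go([481,-280,4],180); print(arm.read_state()['joints'].round(2))
s=arm.get_image('side');cv2.imwrite('pics/s10.png',s)
```

```text
t=25.6 pos [ 480.5 -278.5  100.9] head 179.9 w 38.5 F [1.1 0.4 0.3] -> shift [ 1.6 -0.9 96.9] roll -0.1
[-0.23  0.4  -0.33  0.   -0.84  0.23]
```

Request:
drive_tool(
  targets=[
    [0.1,0,0,45,0],
    [0.1,0,0,80,0],
    [0.1,0,0,94,0],
    [0.1,0,0,94,0],
    [1,0,0,94,0],
    [1,0,0,94,0],
    [1,0,0,94,0],
    [1,0,0,94,0],
    [1,0,0,94,0],
  ],
)

```text
clock: 26.5
position: [483.3, -278.6, -24.5]
ee_rot: [-0.707, 0.707, -0.002, 0.001]
contact_force: [-0.2, 3.0, 6.2]
gripper_width: 17.0
grasp_force: 60.6
```

Request:
drive_tool(
  targets=[
    [1,0,0,-40,0],
    [1,0,0,-90,0],
    [1,0,0,-135,0],
    [1,0,0,-135,0],
  ],
)

```text
clock: 26.9
position: [486.4, -280.5, 116.4]
ee_rot: [-0.707, 0.707, -0.007, 0.003]
contact_force: [1.1, -0.5, 0.2]
gripper_width: 17.0
grasp_force: 59.8
```

Run:
```python
from h import *
go(cart(B,[-2,0,139])[0],177.2); print(arm.read_state()['grasp_force'])
```

```text
t=26.9 pos [ 486.4 -280.5  151.4] head 180.0 w 17.0 F [ 1.1 -0.5  0.2] -> shift [-267.3  -62.3   11.8] roll 2.8
59.78857398033142
```

Request:
drive_tool(
  targets=[
    [1,-40,-22,0,0],
    [1,-85,-42,0,1],
    [1,-130,-62,0,2.8],
    [1,-178,-62,0,2.8],
    [1,-224,-62,0,2.8],
    [1,-267,-62,0,2.8],
    [1,-267,-62,0,2.8],
    [1,-267,-62,0,2.8],
  ],
)

```text
clock: 27.7
position: [543.8, -10.7, 108.5]
ee_rot: [-0.69, 0.724, 0.0, 0.0]
contact_force: [-0.5, -0.5, -1.4]
gripper_width: 16.9
grasp_force: 63.2
```

Run:
```python
from h import *
go(cart(B,[-2,0,45])[0],177.2); print(inbox(),arm.read_state()['grasp_force'])
tubes()
```

```text
t=27.7 pos [543.8 -10.7 143.5] head 177.2 w 16.9 F [-0.5 -0.5 -1.4] -> shift [ 2.4 -5.2 98.5] roll 0.0
[ -7.21375748   2.37384832 143.53579727] 63.20060133934021
tube 417.5 -297.6 size [196.  22.] axis 83.8
tube 561.9 -291.6 size [196.  23.] axis 87.6
```

Request:
drive_tool(
  targets=[
    [1,2,-5,40,0],
    [1,2,-5,80,0],
    [1,2,-5,97,0],
    [1,2,-5,97,0],
    [0.25,2,-5,97,0],
    [0.25,2,-5,97,0],
    [0.25,2,-5,97,0],
    [0.25,2,-5,50,0],
    [0.25,2,-5,0,0],
    [0.25,2,-5,-15,0],
    [0.25,2,-5,-15,0],
  ],
)

```text
clock: 28.85
position: [551.5, -13.3, 128.3]
ee_rot: [-0.689, 0.725, -0.003, 0.004]
contact_force: [0.1, 0.0, -0.0]
gripper_width: 31.6
grasp_force: 0.0
```

Run:
```python
from h import *
go([561.9,-291.6,100],177.6)
im=arm.get_image('top');tubes(im);cv2.imwrite('pics/t11.png',im)
```

```text
t=28.9 pos [551.5 -13.3 163.3] head 177.1 w 31.6 F [ 0.1  0.  -0. ] -> shift [277.6 -23.7  62.8] roll -0.5
tube 417.6 -297.6 size [196.  22.] axis 83.7
tube 561.9 -291.6 size [196.  23.] axis 87.6
```

Request:
drive_tool(
  targets=[
    [0.1,46,-4,0,0],
    [0.1,92,-8,0,0],
    [0.1,140,-12,0,0],
    [0.1,188,-16,0,0],
    [0.1,236,-20,20,-0.5],
    [0.1,277,-23.5,50,-0.5],
    [0.1,277.5,-23.5,62,-0.5],
    [0.1,277.5,-23.5,62,-0.5],
    [0.1,277.5,-23.5,62,-0.5],
  ],
)

```text
clock: 29.8
position: [558.1, -291.6, 61.1]
ee_rot: [-0.692, 0.721, 0.001, -0.0]
contact_force: [0.3, -0.0, 0.2]
gripper_width: 38.3
grasp_force: 0.0
```

Run:
```python
from h import *
go([561.9,-291.6,7],177.6)
```

```text
t=29.8 pos [ 558.1 -291.6   96.1] head 177.7 w 38.3 F [ 0.3 -0.   0.2] -> shift [-0.1 -3.9 89.1] roll 0.1
```

Request:
drive_tool(
  targets=[
    [0.1,0,-1,45,0],
    [0.1,0,-1,80,0],
    [0.1,0,-1,93,0],
    [0.1,0,-1,93,0],
    [1,0,-1,93,0],
    [1,0,-1,93,0],
    [1,0,-1,93,0],
    [1,0,-1,93,0],
    [1,0,-1,93,0],
  ],
)

```text
clock: 30.7
position: [561.5, -292.6, -28.8]
ee_rot: [-0.692, 0.721, -0.002, 0.001]
contact_force: [0.5, 2.5, 6.6]
gripper_width: 17.4
grasp_force: 62.2
```

Request:
drive_tool(
  targets=[
    [1,0,0,-40,0],
    [1,0,0,-90,0],
    [1,0,0,-140,0],
    [1,0,0,-140,0],
    [1,0,0,-140,0],
  ],
)

```text
clock: 31.2
position: [560.2, -292.5, 111.0]
ee_rot: [-0.692, 0.722, -0.002, 0.001]
contact_force: [-0.6, -0.3, -1.0]
gripper_width: 17.0
grasp_force: 61.3
```

Run:
```python
from h import *
go(cart(B,[34,0,145])[0],177.2); print(arm.read_state()['grasp_force'])
```

```text
t=31.2 pos [ 560.2 -292.5  146. ] head 177.6 w 17.0 F [-0.6 -0.3 -1. ] -> shift [-278.2  -12.9    0.9] roll 0.4
61.306947469711304
```

Request:
drive_tool(
  targets=[
    [1,-46,-3,-5,0],
    [1,-92,-6,-5,0],
    [1,-140,-9,-5,0],
    [1,-188,-12,-5,0],
    [1,-236,-13,-5,0],
    [1,-278,-13,-5,0.4],
    [1,-278,-13,-5,0.4],
    [1,-278,-13,-5,0.4],
    [1,-278,-13,-5,0.4],
  ],
)

```text
clock: 32.1
position: [583.2, -15.8, 112.5]
ee_rot: [-0.689, 0.724, 0.001, -0.001]
contact_force: [-0.3, -0.3, 0.5]
gripper_width: 17.5
grasp_force: 61.3
```

Run:
```python
from h import *
go(cart(B,[34,0,45])[0],177.2); print(inbox(),arm.read_state()['grasp_force']); tubes()
```

```text
t=32.1 pos [583.2 -15.8 147.5] head 177.2 w 17.5 F [-0.3 -0.3  0.5] -> shift [ -0.9  -1.9 102.5] roll -0.0
[ 32.36757457  -0.85347395 147.47617887] 61.30691170692444
tube 427.5 -329.5 size [195.  22.] axis 83.8
tube 559.5 -147.3 size [ 16. 161.] axis 176.8
```

Request:
drive_tool(
  targets=[
    [1,0,-1.5,40,0],
    [1,0,-1.5,80,0],
    [1,0,-1.5,98,0],
    [1,0,-1.5,98,0],
    [0.3,0,-1.5,98,0],
    [0.3,0,-1.5,98,0],
    [0.3,0,-1.5,98,0],
    [0.3,0,-1.5,50,0],
    [0.3,0,-1.5,0,0],
    [0.3,0,-1.5,-15,0],
    [0.3,0,-1.5,-15,0],
  ],
)

```text
clock: 33.25
position: [590.1, -14.6, 134.6]
ee_rot: [-0.69, 0.724, -0.004, 0.006]
contact_force: [0.5, 0.6, -0.7]
gripper_width: 29.7
grasp_force: 0.0
```

Run:
```python
from h import *
go([427.5,-329.5,100],173.8)
tubes()
```

```text
t=33.2 pos [590.1 -14.6 169.6] head 177.3 w 29.7 F [ 0.5  0.6 -0.7] -> shift [322.4 148.4  66.7] roll 3.5
tube 427.5 -329.5 size [195.  22.] axis 83.8
```

Request:
drive_tool(
  targets=[
    [0.1,45,10,0,0],
    [0.1,90,30,0,0],
    [0.1,135,50,0,0],
    [0.1,178,72,0,0],
    [0.1,220,95,0,1],
    [0.1,262,118,20,2],
    [0.1,300,140,50,3.5],
    [0.1,322,146,66,3.5],
    [0.1,322,146,66,3.5],
    [0.1,322,146,66,3.5],
    [0.1,322,146,66,3.5],
  ],
)

```text
clock: 34.4
position: [425.0, -329.5, 62.9]
ee_rot: [-0.668, 0.744, -0.001, 0.0]
contact_force: [-0.2, -0.1, 0.5]
gripper_width: 38.5
grasp_force: 0.0
```

Run:
```python
from h import *
go([427.5,-329.5,7],173.8)
```

```text
t=34.4 pos [ 425.  -329.5   97.9] head 173.8 w 38.5 F [-0.2 -0.1  0.5] -> shift [-0.3 -2.4 90.9] roll -0.0
```

Request:
drive_tool(
  targets=[
    [0.1,0,-2.5,45,0],
    [0.1,0,-2.5,80,0],
    [0.1,0,-2.5,91,0],
    [0.1,0,-2.5,91,0],
    [1,0,-2.5,91,0],
    [1,0,-2.5,91,0],
    [1,0,-2.5,91,0],
    [1,0,-2.5,91,0],
    [1,0,-2.5,91,0],
  ],
)

```text
clock: 35.3
position: [428.3, -330.5, -26.4]
ee_rot: [-0.668, 0.745, -0.002, 0.001]
contact_force: [-0.3, 2.5, 6.7]
gripper_width: 17.3
grasp_force: 61.2
```

Request:
drive_tool(
  targets=[
    [1,0,0,-40,0],
    [1,0,0,-90,0],
    [1,0,0,-140,0],
    [1,0,0,-150,0],
    [1,0,0,-150,0],
  ],
)

```text
clock: 35.8
position: [427.8, -330.5, 124.4]
ee_rot: [-0.667, 0.745, -0.003, 0.002]
contact_force: [-0.3, -0.1, -1.0]
gripper_width: 17.0
grasp_force: 60.4
```

Run:
```python
from h import *
go(cart(B,[-38,0,155])[0],177.2); print(arm.read_state()['grasp_force'])
```

```text
t=35.8 pos [ 427.8 -330.5  159.4] head 173.7 w 17.0 F [-0.3 -0.1 -1. ] -> shift [-326.4  -49.6    4.2] roll -3.5
60.39646625518799
```

Request:
drive_tool(
  targets=[
    [1,-30,-35,0,0],
    [1,-60,-75,0,0],
    [1,-105,-75,0,0],
    [1,-150,-70,0,0],
    [1,-198,-65,0,-1],
    [1,-245,-60,0,-2],
    [1,-290,-54,0,-3.5],
    [1,-326,-49.5,0,-3.5],
    [1,-326,-49.5,0,-3.5],
    [1,-326,-49.5,0,-3.5],
  ],
)

```text
clock: 36.8
position: [510.0, -10.8, 119.8]
ee_rot: [-0.69, 0.724, 0.001, -0.002]
contact_force: [0.3, -0.9, 0.3]
gripper_width: 17.0
grasp_force: 60.4
```

Run:
```python
from h import *
go(cart(B,[-38,0,48])[0],177.2); print(inbox(),arm.read_state()['grasp_force']); tubes()
```

```text
t=36.8 pos [510.  -10.8 154.8] head 177.3 w 17.0 F [ 0.3 -0.9  0.3] -> shift [  0.5  -3.3 106.7] roll 0.1
[-40.93346627   0.6092125  154.75823283] 60.353697538375854
```

Request:
drive_tool(
  targets=[
    [1,0,-3,45,0],
    [1,0,-3,85,0],
    [1,0,-3,105,0],
    [1,0,-3,105,0],
    [0.3,0,-3,105,0],
    [0.3,0,-3,105,0],
    [0.3,0,-3,105,0],
    [0.3,0,-3,60,0],
    [0.3,0,-3,10,0],
    [0.3,0,-3,-40,0],
    [0.3,0,-3,-90,0],
    [1,0,-3,-130,0],
  ],
)

```text
clock: 38.05
position: [513.2, -11.6, 254.5]
ee_rot: [-0.69, 0.724, 0.0, 0.001]
contact_force: [-0.0, 0.8, -0.4]
gripper_width: 16.5
grasp_force: 0.0
```

Run:
```python
from h import *
print(inbox()); go(cart(B,[150,0,285])[0],177.2); tubes()
s=arm.get_image('side');t=arm.get_image('top')
a=cv2.resize(s[125:245,270:390],(400,400),interpolation=cv2.INTER_CUBIC);b=cv2.resize(t[130:240,290:400],(400,400),interpolation=cv2.INTER_CUBIC);cv2.imwrite('pics/v.png',np.hstack([a,b]))
cv2.imwrite('pics/tfull.png',t)
H=82.5
for th in (1.8,1.74,1.65,1.57,1.45,1.3,1.15,1,.85,.7,.55,.4,.25,.12,0):
    Rr=140; c=np.array([H-Rr*np.cos(th)+7*np.sin(th),90+Rr*np.sin(th)+7*np.cos(th)]); e=H-165*np.cos(th)+7*np.sin(th)
    print(th,round(max(c[0],e if th>1.57 else -1e3)+14.5,0),round(c[1],0))
for q in((383,125),(350,112)): print(ray('top',q,100))
```

```text
[-3.77049959e+01 -3.81209598e-02  2.89538296e+02]
t=38.0 pos [513.2 -11.6 289.5] head 177.2 w 16.5 F [-0.   0.8 -0.4] -> shift [  -0.  -187.7    4.7] roll -0.0
1.8 141.0 225.0
1.74 132.0 227.0
1.65 117.0 229.0
1.57 104.0 230.0
1.45 87.0 230.0
1.3 66.0 227.0
1.15 46.0 221.0
1 27.0 212.0
0.85 10.0 200.0
0.7 -6.0 186.0
0.55 -19.0 169.0
0.4 -29.0 151.0
0.25 -37.0 131.0
0.12 -41.0 114.0
0 -43.0 97.0
[[ 702.42960222 -183.70687493  100.        ]]
[[ 781.32640926 -103.20592204  100.        ]]
```

View pics/v.png

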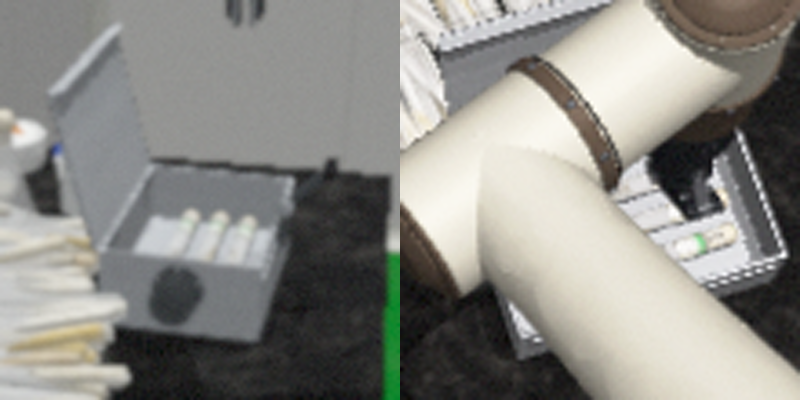

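All three tubes lie in the box at side-crop (185,230), (213,235) and (245,240), and the port is empty. Next I go behind the lid and shut it.

Request:
drive_tool(
  targets=[
    [1,0,-40,-10,0],
    [1,0,-85,-12,0],
    [1,0,-130,-12,0],
    [1,0,-175,-12,0],
    [1,0,-193,-12,0],
    [1,0,-193,-12,0],
    [1,0,-193,30,0],
    [1,0,-193,60,0],
    [1,0,-193,60,0],
  ],
)

```text
clock: 39.1
position: [702.0, -20.7, 185.0]
ee_rot: [-0.689, 0.724, 0.005, -0.005]
contact_force: [-0.0, 0.1, -0.5]
gripper_width: -0.0
grasp_force: 0.0
```

Run:
```python
from h import *
print(inbox()); go(cart(B,[132,0,227])[0],177.2)
```

```text
[1.51295371e+02 8.02712362e-02 2.19953549e+02]
t=39.1 pos [702.  -20.7 220. ] head 177.2 w -0.0 F [-0.   0.1 -0.5] -> shift [ 0.1 19.4 -6.8] roll -0.0
```

Request:
drive_tool(
  targets=[
    [1,0,12,-2,0],
    [1,0,22,-2,0],
    [1,0,37,-4,0],
    [1,0,50,-5,0],
    [1,0,67,-5,0],
    [1,0,80,-3.5,0],
    [1,0,92,-1,0],
    [1,0,103,2,0],
    [1,0,114,6.5,0],
    [1,0,127,13,0],
    [1,0,127,13,0],
  ],
)

```text
clock: 40.2
position: [578.7, -14.5, 180.2]
ee_rot: [-0.69, 0.724, -0.0, 0.001]
contact_force: [-0.1, -0.5, -0.2]
gripper_width: -0.1
grasp_force: 0.0
```

Run:
```python
from h import *
print(inbox()); go(cart(B,[27,0,212])[0],177.2)
g=lambda i:cv2.cvtColor(i,cv2.COLOR_BGR2GRAY)
im=arm.get_image('side');cv2.imwrite('pics/sl.png',im)
d=cv2.absdiff(g(im),g(cv2.imread('pics/side0.png')))
for th in(1.74,1.3,1.1,1.0,.9):
    e=np.array([[82.5-165*np.cos(th)+7*np.sin(th),121,90+165*np.sin(th)+7*np.cos(th)]]);u=proj('side',cart(B,e)).round().astype(int)[0];print(th,u,g(im)[u[1]-3:u[1]+4,u[0]].tolist(),d[u[1]-3:u[1]+4,u[0]].tolist())
```

```text
[ 27.79277406   0.23027297 215.15846986]
t=40.2 pos [578.7 -14.5 215.2] head 177.2 w -0.1 F [-0.1 -0.5 -0.2] -> shift [0.2 0.8 3.2] roll 0.0
1.74 [289 153] [134, 133, 134, 130, 135, 134, 134] [55, 56, 24, 6, 25, 19, 20]
1.3 [311 155] [149, 150, 152, 148, 148, 150, 149] [7, 17, 21, 10, 8, 11, 18]
1.1 [321 159] [149, 148, 146, 145, 139, 127, 122] [2, 2, 3, 1, 10, 21, 23]
1.0 [325 162] [149, 152, 152, 148, 147, 149, 148] [1, 6, 6, 3, 1, 3, 1]
0.9 [329 165] [152, 150, 149, 148, 148, 148, 146] [4, 3, 3, 1, 2, 3, 1]
```

Request:
drive_tool(
  targets=[
    [1,0,9,9,0],
    [1,0,17,15,0],
    [1,0,25,22,0],
    [1,0,33,29,0],
    [1,0,40,38,0],
    [1,0,46,46,0],
    [1,0,51,55,0],
    [1,0,56,64,0],
    [1,0,60,74,0],
    [1,0,64,84,0],
    [1,0,66,93,0],
    [1,0,68,101,0],
  ],
)

```text
clock: 41.45
position: [512.1, -11.4, 76.5]
ee_rot: [-0.69, 0.724, 0.0, -0.0]
contact_force: [-0.8, 0.2, 1.1]
gripper_width: -0.1
grasp_force: 0.5
```

Request:
drive_tool(
  targets=[
    [1,0,1,6,0],
    [1,0,2,12,0],
    [1,0,2,15,0],
    [1,0,2,17,0],
    [1,0,2,17,0],
  ],
)

```text
clock: 41.95
position: [510.3, -11.3, 61.7]
ee_rot: [-0.69, 0.724, -0.0, -0.0]
contact_force: [-4.2, 0.1, 8.1]
gripper_width: -0.2
grasp_force: 4.4
```

Run:
```python
from h import *
print(inbox()); go(cart(B,[-43,0,97])[0],177.2)
```

```text
[-40.67864043   0.09975473  96.72193163]
t=42.0 pos [510.3 -11.3  96.7] head 177.2 w -0.2 F [-4.2  0.1  8.1] -> shift [ 0.1  2.3 -0.3] roll 0.0
```

Request:
drive_tool(
  targets=[
    [1,0,0,1.5,0],
    [1,0,0,3,0],
    [1,0,0,3,0],
  ],
)

```text
clock: 42.25
position: [510.4, -11.3, 61.5]
ee_rot: [-0.69, 0.724, -0.001, -0.0]
contact_force: [-11.1, 3.1, 25.2]
gripper_width: 0.1
grasp_force: 13.0
```

Run:
```python
from h import *
print(inbox()); go(cart(B,[-43,0,97])[0],177.2)
```

```text
[-4.05503790e+01  9.13600680e-02  9.64996499e+01]
t=42.2 pos [510.4 -11.3  96.5] head 177.3 w 0.1 F [-11.1   3.1  25.2] -> shift [ 0.1  2.4 -0.5] roll 0.1
```

Hard stop at lid-top height (25 N at 96.5 mm), so the lid is shut. Now the clamp.

Request:
drive_tool(
  targets=[
    [1,0,0,-45,0],
    [1,0,0,-95,0],
    [1,0,0,-145,0],
    [1,0,30,-150,0],
    [1,0,80,-150,0],
    [1,0,130,-150,0],
    [1,0,135,-150,0],
    [1,0,135,-150,0],
    [1,0,135,-150,0],
  ],
)

```text
clock: 43.15
position: [376.6, -4.4, 208.0]
ee_rot: [-0.69, 0.724, -0.0, 0.001]
contact_force: [0.6, -0.2, 0.0]
gripper_width: -0.2
grasp_force: 0.0
```

Run:
```python
from h import *
print(inbox()); go(cart(B,[-175,0,150])[0],177.2)
im=arm.get_image('side'); cv2.imwrite('pics/sc.png',im)
# lid edge check: shut lid outer corners vs image edges; clamp tip dark pixels
g=cv2.cvtColor(im,cv2.COLOR_BGR2GRAY)
print('\n'.join(' '.join('%3d'%v for v in r) for r in g[164:192,350:378]))
for q in(0,.1,.2,.25):
    a=np.radians(50)-q; print(q,proj('side',cart(B,[[-91-62*np.sin(a),y,108+62*np.cos(a)] for y in(-23,0,23)])).round(1).tolist())
print('pivot',proj('side',cart(B,[-91,0,108])))
for al in range(-40,91,10):
    t=np.radians(al);r=57;c=[r*np.sin(t)-7.5*np.cos(t),r*np.cos(t)+7.5*np.sin(t)]
    if al<0:c[0]=62*np.sin(t)-7.5
    print(al,round(-91+c[0]-14.5),round(108+c[1]))
```

```text
[-174.53402174    0.47283939  242.98934585]
t=43.1 pos [376.6  -4.4 243. ] head 177.2 w -0.2 F [ 0.6 -0.2  0. ] -> shift [ 0.5  0.6 93. ] roll 0.0
150 149 150 150 149 149 149 149 149 149 148 149 147 149 149 149 147 148 148 149 150 148 148 147 146 147 149 147
149 149 149 149 148 150 148 149 148 149 149 149 150 149 148 151 148 149 146 149 151 148 149 147 146 148 148 148
148 148 149 148 150 149 149 149 148 150 148 150 149 150 149 150 149 147 149 151 148 147 148 147 146 148 149 149
148 149 152 149 150 148 149 150 148 149 146 148 149 149 149 149 149 148 150 149 146 146 148 145 147 147 149 148
147 149 150 151 147 147 149 149 151 148 149 148 150 149 150 146 148 148 149 148 151 149 147 145 149 147 149 149
147 148 148 151 151 149 148 148 147 147 150 150 151 150 147 150 149 148 149 149 150 149 146 147 148 149 150 149
148 147 151 149 148 148 150 149 151 150 149 148 149 149 149 147 149 148 148 148 146 147 145 145 147 149 148 150
150 151 146 149 150 150 151 151 149 148 148 151 149 151 148 150 148 144 141 141 141 144 146 145 148 150 149 148
147 150 149 148 148 150 149 149 146 149 149 148 148 149 1
[... 1890 characters left out ...]
  66  66  60  53  52  50  51  47  48  46  50  51  50  50  50  50  49
208 203 190 147  99  79  77  66  58  55  61  60  63  60  60  55  47  52  52  50  46  43  48  42  50  50  50  46
207 204 187 147  91  62  60  52  51  48  51  54  55  53  55  51  54  52  54  52  49  51  41  42  45  49  47  43
0 [[371.4, 174.5], [370.8, 176.9], [370.1, 179.4]]
0.1 [[370.3, 173.1], [369.6, 175.5], [368.9, 178.0]]
0.2 [[369.0, 171.9], [368.3, 174.3], [367.6, 176.7]]
0.25 [[368.3, 171.3], [367.7, 173.7], [367.0, 176.2]]
pivot [[356.34915   186.1995252]]
-40 -153 147
-30 -144 154
-20 -134 159
-10 -124 163
0 -113 165
10 -103 165
20 -93 164
30 -83 161
40 -75 156
50 -67 150
60 -60 143
70 -55 135
80 -51 125
90 -48 116
```

Request:
drive_tool(
  targets=[
    [1,0,0,45,0],
    [1,0,0,85,0],
    [1,0,0,97,0],
    [1,0,0,97,0],
    [1,0,0,97,0],
  ],
)

```text
clock: 43.7
position: [376.9, -4.5, 110.7]
ee_rot: [-0.69, 0.724, -0.0, -0.0]
contact_force: [0.1, 0.3, 0.6]
gripper_width: -0.0
grasp_force: 0.0
```

Request:
drive_tool(
  targets=[
    [1,0,-15,0,0],
    [1,0,-22,-1,0],
    [1,0,-31,-8,0],
    [1,0,-41,-13,0],
    [1,0,-51,-17,0],
    [1,0,-62,-19,0],
    [1,0,-72,-19,0],
    [1,0,-82,-18,0],
    [1,0,-92,-15,0],
    [1,0,-100,-10,0],
    [1,0,-100,-10,0],
  ],
)

```text
clock: 44.8
position: [477.6, -9.3, 121.8]
ee_rot: [-0.69, 0.724, -0.001, 0.001]
contact_force: [-1.1, 0.2, 0.4]
gripper_width: -0.4
grasp_force: 0.0
```

Run:
```python
from h import *
print(inbox()); go(cart(B,[-75,0,156])[0],177.2)
g=cv2.cvtColor(arm.get_image('side'),cv2.COLOR_BGR2GRAY)
print('\n'.join(' '.join('%3d'%v for v in r) for r in g[158:190,336:374:2]))
for al in(-40,-10,20,40,50): t=np.radians(al);print(al,proj('side',cart(B,[-91+62*np.sin(t),23,108+62*np.cos(t)])).round(1).tolist())
```

```text
[-73.41960172   0.49926656 156.83023629]
t=44.8 pos [477.6  -9.3 156.8] head 177.2 w -0.4 F [-1.1  0.2  0.4] -> shift [0.5 1.6 0.8] roll -0.0
149 149 150 124  43  37  41  33  52 101  40  65  57  39  66 131 145 148 145
150 146 148 139  78  43  34  36  45  74  33  38  38  42 100 144 147 152 148
148 148 147 143 113  75  44  38  39  39  32  38  36  67 130 146 148 147 148
149 149 148 148 137 121  78  34  36  32  41  58  71 103 145 147 148 147 147
147 147 150 147 146 144 112  49  47  44  43  98 127 134 148 150 148 149 149
148 150 148 149 149 148 134  73  79  69  56 127 145 147 150 149 149 147 148
147 149 148 147 148 150 128  71  88  87  61 138 148 149 151 149 148 148 146
148 148 149 147 147 148 124  71  90  95  63 141 148 148 149 148 150 148 146
149 148 149 149 149 147 123  70  93  93  64 139 148 148 148 148 148 147 146
149 149 149 146 144 145 115  72  93  92  60 141 147 148 147 147 147 148 148
146 150 148 149 148 127  85  71  95  92  63 142 149 150 150 148 150 148 146
145 148 147 148 144  96  45  74  90  90  70 142 148 147 149 147 147 147 147
146 146 148 149 139  69  32  86  88  93  94 14
[... 875 characters left out ...]
93 190 195 196 197 188 127 103 155  80  40  43  41  51  58  60  57
206 205 204 204 205 203 199 195 150  81 131  99  38  39  45  54  54  59  52
208 207 206 206 207 207 204 196 167  85 128 120  39  40  40  54  54  58  42
208 204 204 204 206 204 198 191 176 101 130 117  46  38  43  43  56  53  48
207 196 194 191 199 193 191 188 183 116 118  89  44  47  46  36  43  41  43
206 192 180 157 163 171 188 185 178 127 112  71  52  47  40  45  42  41  49
196 181 155 131 127 149 179 178 170 125 109  67  64  54  49  43  43  47  50
170 160 140 133 124 132 149 148 137 106  99  67  65  66  55  51  41  45  47
-40 [[368.0, 177.1]]
-10 [[359.6, 172.5]]
20 [[350.2, 172.4]]
40 [[344.6, 174.9]]
50 [[342.3, 176.7]]
```

Request:
drive_tool(
  targets=[
    [1,0,-4,3,0],
    [1,0,-8,6,0],
    [1,0,-12,9.5,0],
    [1,0,-15,13,0],
    [1,0,-18,17,0],
    [1,0,-20,21,0],
    [1,0,-22,26,0],
    [1,0,-24,31,0],
    [1,0,-25,35,0],
    [1,0,-26,38,0],
    [1,0,-26,40,0],
    [1,0,-26,41,0],
  ],
)

```text
clock: 46.05
position: [501.5, -10.8, 79.3]
ee_rot: [-0.69, 0.724, -0.0, 0.0]
contact_force: [2.1, -0.4, 2.0]
gripper_width: 0.1
grasp_force: 0.9
```

Request:
drive_tool(
  targets=[
    [1,0,0,1,0],
    [1,0,0,2,0],
    [1,0,0,2,0],
  ],
)

```text
clock: 46.35
position: [501.7, -10.8, 78.7]
ee_rot: [-0.69, 0.724, -0.0, 0.0]
contact_force: [-1.1, 0.6, 7.2]
gripper_width: 0.4
grasp_force: 3.7
```

Request:
drive_tool(
  targets=[
    [1,0,0,1,0],
    [1,0,0,2,0],
    [1,0,0,3,0],
    [1,0,0,3,0],
  ],
)

```text
clock: 46.75
position: [501.9, -10.9, 78.2]
ee_rot: [-0.69, 0.724, -0.001, 0.0]
contact_force: [-6.5, 1.4, 23.3]
gripper_width: 0.3
grasp_force: 11.4
```

Request:
drive_tool(
  targets=[
    [1,0,0,-30,0],
    [1,0,0,-80,0],
    [1,0,20,-130,0],
    [1,0,20,-170,0],
    [1,50,20,-170,0],
    [1,100,20,-170,0],
    [1,150,20,-170,0],
    [1,200,20,-170,0],
    [1,200,20,-170,0],
  ],
)

```text
clock: 47.65
position: [469.7, -213.8, 243.3]
ee_rot: [-0.687, 0.727, 0.001, -0.001]
contact_force: [-0.6, -0.1, -0.3]
gripper_width: 0.1
grasp_force: 0.0
```

Run:
```python
from h import *
im=arm.get_image('side');g=cv2.cvtColor(im,cv2.COLOR_BGR2GRAY);t=arm.get_image('top');cv2.imwrite('pics/tend.png',t);cv2.imwrite('pics/send.png',im)
print('\n'.join(' '.join('%3d'%v for v in r) for r in g[168:194,330:372:2]))
for al in(70,80,90): a=np.radians(al);print(al,[proj('side',cart(B,[-91+62*np.sin(a),y,108+62*np.cos(a)])).round(1).tolist() for y in(-23,0,23)])
print('lid corners side',proj('side',cart(B,[[-82.5,121,97],[-82.5,-121,97],[82.5,121,97]])).round(1).tolist())
hsv=cv2.cvtColor(im,cv2.COLOR_BGR2HSV);print('brass in tray',(cv2.inRange(hsv,(15,110,80),(35,255,255))[240:300,300:380]>0).sum()); tubes(t)
```

```text
149 148 147 145 146 150 147 147 147 148 148 150 148 145 148 146 147 148 148 149 148
148 148 150 148 147 147 146 146 148 148 147 149 149 147 148 149 147 149 146 150 148
149 149 146 147 150 148 147 147 148 148 149 147 148 149 150 147 148 148 147 149 147
148 145 148 145 146 148 149 147 147 148 147 148 148 147 148 147 148 149 147 148 146
140 139 141 138 141 144 147 147 147 147 147 148 146 149 148 149 147 147 148 147 147
117 114 114 109 108 136 140 140 140 137 140 143 146 147 146 146 146 146 148 151 148
123 121 111 104 100 115 117 112 111 107 107 119 140 139 139 139 138 139 144 148 147
137 132 130 125 122 123 123 112 107  95  90  94 124 117 108  98 101 104 134 138 137
137 137 137 134 136 136 136 132 129 122 114 114 141 137  96  53  54  62  99 102 105
137 136 138 137 137 139 138 137 135 135 126 147 173 169 125  40  37  42  58  63  62
138 135 135 136 137 140 137 138 140 143 151 173 183 179 126  37  43  40  50  51  56
133 134 134 136 133 136 139 135 141 156 173 183 184 182 113  39  41  48  51  51  62
127 130 136 138 123 119 134 135 141 168 183 184 183 176 101  42  50  50  50  58  63
129 132 
[... 729 characters left out ...]
51  45  44  42  43
138 139 141 133 133 137 140 168 193 185 179 154  86  71  49  54  55  47  46  45  44
136 137 141 141 138 141 138 154 172 169 186 173  87  54  43  45  46  50  42  50  44
145 139 139 138 140 141 136 142 145 148 166 154  81  53  44  44  45  37  43  49  42
140 136 136 138 137 139 135 136 137 141 144 128  70  52  38  43  42  38  38  49  38
70 [[[341.2, 176.6]], [[340.1, 179.0]], [[339.0, 181.5]]]
80 [[[340.3, 179.2]], [[339.2, 181.7]], [[338.1, 184.2]]]
90 [[[339.9, 182.0]], [[338.8, 184.5]], [[337.7, 187.0]]]
lid corners side [[348.8, 203.4], [358.1, 176.3], [299.5, 198.2]]
brass in tray 21
tube 493.5 -235.4 size [296. 185.] axis 0.3
tube 615.9 -386.3 size [106.  61.] axis 83.2
```

The clamp grip shows at (338,184), which matches lying flat. The lid is shut, the plug is in the tray and the robot is clear, so I'm handing in.

```bash
python3 -c "
from bench import arm
print(arm.job_done())"
```

```text
the job is handed in; nothing more can be done
None
```

The job is handed in at about 48 s: the vent plug is in the tray, all three tubes are in the box, the lid is shut and the clamp lies flat on it; the hand-in gave no verdict.

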